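Send brass beads down the Y-chute into the round bowl

ROBOT

A 6-joint arm with a two-finger parallel gripper is mounted at the origin on the work surface. World frame = base frame: x ahead of the robot, y to its left, z up, the work surface at z = 0. Lengths are in m, angles in rad, forces in N, time in s.
With the tool pointing down it reaches from about 0.4 to 0.825 m from the base axis. Payload 7 kg.
Tool frame: the origin (TCP) lies between the finger pads; the fingertips stand 11 mm ahead of it and the grasp point (between the pads) lies 8 mm behind it; z points along the fingers, y is the direction in which the jaws open and shut (so a half turn about z gives the same grasp; the last joint's range is limited). The gripper opens to 85 mm and grips with 20 to 120 N. Pads are 22 mm wide; open, the fingers measure 114 mm over their backs; the gripper's body (76 mm by 85 mm) begins 54 mm behind the grasp point. The pads swing forward as they close: fully open they stand 13 mm farther back than shut.
Start: joints at [1.461, 0.359, 0.012, 0, -1.224, -0.288], TCP at [0.261, 0.622, 0.242] pointing down, gripper open.
Joint ranges: [-3.07, 3.07], [-1.43, 2.12], [-1.02, 1.25], [-3.03, 1.67], [-3.05, -0], [-3.03, 3.03]. Speed limits (rad/s): [2.39, 2.39, 3.01, 3.14, 3.14, 3.14].

INTERFACE

Orientations are given as a unit quaternion [w, x, y, z].
In Python, from rig import * gives the robot as it stands.
- The arm moves only by the shell command python3 -m jog 'ROWS' [OPENING] [FORCE]. ROWS is JSON, a list of rows, each a list of 4 numbers: the shift along the tool's x, y, z in mm, then the turn about the tool's z in degrees. In form: [[x, y, z, twist], ...]. A call has 1 to 12 rows; each row is the pose to reach, as a shift and turn from the pose commanded when the call began, along the tool's axes at that moment; what a row does not reach only later rows make up. A row lasts 1/12 s, in which the tool goes at most 41.7 mm and 7.16 degrees, less where a joint would pass 70% of its speed; a pose out of reach is approached as far as the arm can. A call with a gripper value outside its range is refused whole. OPENING is the opening, from 0 (shut) to 1 (fully open), set as the call begins (- or left out, the last holds). The fingers move at their own pace and stop on an object; FORCE is the grip in N (left out, the last holds). Time passes only in rows, so rows that repeat a pose let the fingers close. It gives the time, the measured TCP pose, the force and the opening at its end, in the units of the state.
- sense(): the state, without advancing time (a new reading comes with each control period).
- grab_frame(name): name is "scene" or "top" or "wrist"; returns (picture, depth): 384x512x3 uint8, blue, green, red; 384x512 float32, m along the optical axis (not along the pixel's ray), 0 where there is no reading.
- camera_model(name): a dict with "fx", "fy", "cx", "cy" (pixels), "xyz" and "rotation" of the camera in the world. Camera axes: x right, y down, z forward; pixel columns grow to the right and rows downward; lengths in m; the calibration is good to about 2 mm. The wrist camera is an equidistant fisheye: a pixel r from the principal point sees the ray r / f radians off the axis. A picture is of the moment at which its call begins: read the wrist's pose just before it. camera_model takes no time and is no camera call; for the wrist camera it gives the pose at the moment of the call.
- close_job(): hands the job in, once; it reports no verdict.
The state is a dict: "time_s": time; "q": joint angles; "joint_vel": joint speeds; "tau": joint torques, N m; "position": TCP position; "tcp_rot": TCP orientation; "force": force on the tool from outside, world axes, zero at the start; "wrist_torque": the same for the moment, N m; "gripper_width": finger opening in m.
Only numpy, scipy, OpenCV 4.12 (cv2) and the standard library are available. Lean on these libraries where they do the work, as an engineer would, in place of code of your own. Each camera call takes 0.05 s, during which the arm holds its last target.

TASK

On the jeweller's bench, swing the flap of the sloping Y-chute fully over by its wooden post so that it shuts off the branch leading to the square tin and leaves open the one leading to the round bowl. Then pour both brass beads out of the small steel pan into the chute's hopper so that they run down into the round bowl, and stand the empty pan upright on the bench again.

Things in the scene. Friction and masses are not known exactly. Their poses are not given: they have to be found in the camera images.
- chute: Fixed aluminium Y-chute on a plywood base. Origin on the bench below the hopper's middle; x points downhill (level), y left looking downhill, z up. Deck slopes 16 deg, from z = 133 mm at the origin to 75 mm at the exits (x = 202). Behind the flap it forks into a +y and a -y branch, 40 mm wide: one ends over the round bowl, the other over a square tin; this varies. Walls there 30 mm high.
- hopper (a point): Centre of the hopper's open mouth, 200 mm above the bench over the chute's origin, axes as the chute's. The mouth is 90 mm wide in y for x = -30 to 0, narrowing to 48 mm at x = 50 mm. No rim stands over 202 mm above the bench: back wall at x = -25 to -38, sides, and a baffle in front at x = 45 to 70 mm (chute x) under which the beads run out. Pour with the lip 20 to 50 mm above this point, the pan clear of the rims.
- flap (a joint): Angle (rad) of the flap, a steel vane 55 mm long hinged at the fork about the deck's normal, its free tip uphill. 0: tip in mid channel (starts near it). +0.43, its stop: tip at the -y wall, -y branch shut, +y branch open. -0.43: tip at the +y wall, +y branch shut, -y branch open. Moves freely (1 N at the post) and stays where it is left.
- flap_post (a point): Grip point on the flap's wooden post, 13 mm below its top: 14 mm across, 45 mm tall, leaning 16 deg downhill. 40 mm uphill of the hinge axis: full swing takes it 17 mm along the chute's y (to -y for a positive angle) and 4 mm along x. Nothing within 35 mm beside it; the walls below end 45 mm lower.
- pan: Loose steel pan, 0.25 kg, 110 (x) x 50 (y) x 45 mm, open above and at its +x end. Origin centre of underside, x to the pouring lip (x = 66, z = 30 mm), z up. Floor rises 12 deg to the lip, so the beads lie at the back and roll out when the lip is tipped down well past that (40 deg empties it). Grip: upright wooden block over the middle, 36 (x) x 12 (y) mm, z = 50 to 100 mm.
- bead_a: Round brass bead, 16 mm across, 18 g, starting in the pan. Origin at its centre.
- bead_b: The other, identical brass bead, also starting in the pan. Origin at its centre.
- bowl: Round steel bowl, 100 mm across, 60 mm high, 0.35 kg, standing under one of the chute's two exits, about 56 mm to the left or right of the chute's x axis. Origin at the centre of its underside, z up.

How it is judged:
On the way, in this order (a step that is already met when the one before it is completed fails the run):
1. the flap is swung over so that only the branch to the round bowl is open, while both beads are still in the pan (((y of bowl in the frame of chute above 0 m and value of joint flap above 0.22 rad) or (y of bowl in the frame of chute below 0 m and value of joint flap below -0.22 rad)) and distance between each of bead_a, bead_b and pan below 0.075 m), for 0.2 s.
2. the beads run down the chute (a bead is seen on its deck below the hopper) (((x of bead_a in the frame of chute between 0.045 and 0.2 m and y of bead_a in the frame of chute between -0.065 and 0.065 m and z of bead_a in the frame of chute between 0.075 and 0.17 m) or (x of bead_b in the frame of chute between 0.045 and 0.2 m and y of bead_b in the frame of chute between -0.065 and 0.065 m and z of bead_b in the frame of chute between 0.075 and 0.17 m))), for 0.02 s.
At the end, for the whole second after the job is handed in: Both beads rest in the round bowl (within 50 mm of its axis, under 50 mm above its underside), the bowl upright within 10 degrees; the flap is still over 0.22 rad from the middle on the bowl's setting; the pan rests on the bench (within 10 mm), upright within 10 degrees (horizontal distance between each of bead_a, bead_b and bowl below 0.05 m and z of each of bead_a, bead_b in the frame of bowl below 0.05 m and linear speed of each of bead_a, bead_b below 0.1 m/s and ((y of bowl in the frame of chute above 0 m and value of joint flap above 0.22 rad) or (y of bowl in the frame of chute below 0 m and value of joint flap below -0.22 rad)) and angle between each of bowl, pan's own z axis and vertical below 0.17 rad and height (world z) of pan between -0.01 and 0.01 m and linear speed of pan below 0.02 m/s); the robot touches nothing.
It also fails if it takes over 72 s, if anything falls off the work surface, if the arm or the gripper's body presses on something with over 40 N, if the wrist force passes 120 N, or if a joint passes its speed limit or range.

## Working session

There is one attempt and no reset: what is moved stays moved. The work goes in short steps, Python scripts to look and compute and a shell command to move; the robot and the scene stay as the last step left them, time stands still between calls to the robot, and variables do not carry over. Pictures are saved under pics/ and viewed, and the job is handed in when it is done.

```bash
ls; mkdir -p pics
python3 - <<'E'
from rig import *
import cv2, numpy as np
for n in ("scene","top","wrist"):
    m=camera_model(n); p,d=grab_frame(n)
    cv2.imwrite(f"pics/{n}0.png",p); np.savez(f"{n}0.npz",p=p,d=d,**{k:np.array(v) for k,v in m.items() if not isinstance(v,str)})
    print(n,m)
s=sense();print(s)
E
```

```text
pics
scene {'fx': 385.94750377817587, 'fy': 385.94750377817587, 'cx': 256.3636903220055, 'cy': 197.24198695925256, 'xyz': array([ 0.92135481, -0.54109329,  0.76093238]), 'rotation': array([-0.34312404,  0.88200523,  0.30083175, -0.11761349])}
top {'fx': 496.6187070785772, 'fy': 496.6187070785772, 'cx': 260.2023908116497, 'cy': 192.47640134742306, 'xyz': array([ 0.4763966 , -0.08017291,  1.16927047]), 'rotation': array([ 0.04295303, -0.70048226,  0.7113824 , -0.03761286])}
wrist {'fx': 297.3186396354542, 'fy': 297.3186396354542, 'cx': 256.6681245106256, 'cy': 192.4569022426114, 'xyz': array([0.33538302, 0.59094439, 0.37211564]), 'rotation': array([-0.08720468, -0.54667518,  0.82249176,  0.13057144])}
{'time_s': 0.15, 'q': array([ 1.46112636e+00,  3.59240966e-01,  1.12695994e-02, -2.67572969e-04,
       -1.22409725e+00, -2.88095381e-01]), 'joint_vel': array([-0.00178567, -0.00283136,  0.00326259,  0.00070834,  0.0004949 ,
       -0.00044513]), 'tau': array([-1.61532229e-03, -5.83874166e+01,  2.93652874e+01,  6.94054261e+00,
       -4.25727820e-03,  1.35763795e-06]), 'position': array([0.26135357, 0.62196849, 0.24156465]), 'tcp_rot': array([ 6.44824498e-04,  9.80278740e-01, -1.97618755e-01, -6.86198008e-05]), 'force': array([0.87855961, 0.64798626, 0.17634055]), 'wrist_torque': array([-0.01260074,  0.01349864, -0.00125627]), 'gripper_width': 0.08541446404256633}
```

View pics/top0.png

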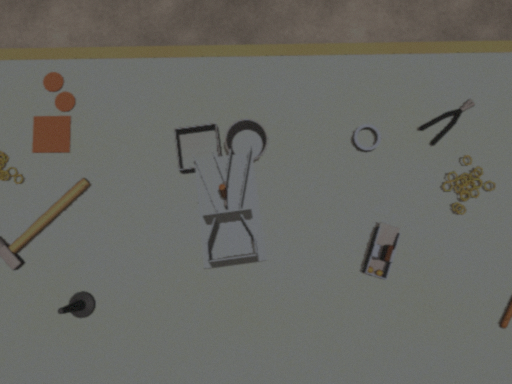

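View pics/scene0.png

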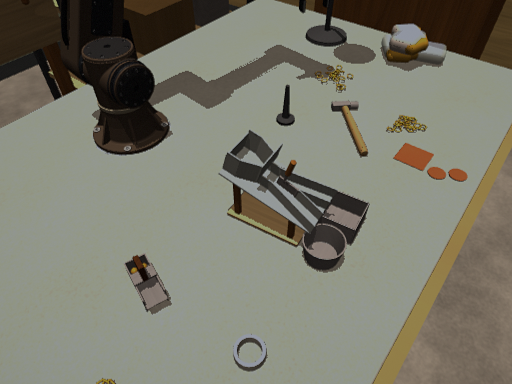

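View pics/wrist0.png

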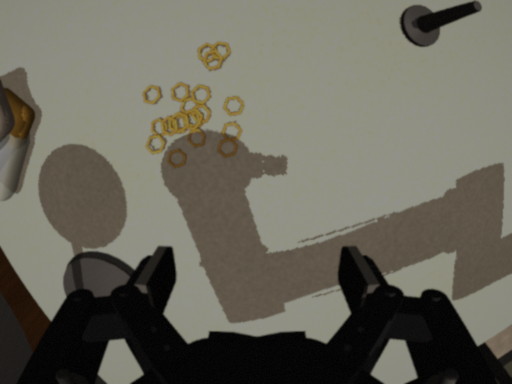

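```bash
cat > h.py <<'E'
import numpy as np, cv2
from scipy.spatial.transform import Rotation as R
def rot(q): return R.from_quat([q[1],q[2],q[3],q[0]])
def load(n):
    z=np.load(n+".npz"); return z
def ray(z,u,v):
    u=np.asarray(u,float);v=np.asarray(v,float)
    d=np.stack([(u-z['cx'])/z['fx'],(v-z['cy'])/z['fy'],np.ones_like(u)],-1)
    return rot(z['rotation']).apply(d.reshape(-1,3)).reshape(d.shape)
def plane(z,u,v,h):
    r=ray(z,u,v); t=(h-z['xyz'][2])/r[...,2]; return z['xyz']+r*t[...,None]
def cloud(z):
    vv,uu=np.mgrid[:384,:512]; P=z['xyz']+ray(z,uu,vv)*z['d'][...,None]; P[z['d']==0]=np.nan; return P
E
python3 - <<'E'
from h import *
a=load("top0");p=a['p']
c=p[110:290,165:285]; c=cv2.convertScaleAbs(cv2.resize(c,None,fx=3.3,fy=3.3,interpolation=2),alpha=1.6)
b=p[210:290,350:410]; b=cv2.convertScaleAbs(cv2.resize(b,None,fx=6,fy=6,interpolation=2),alpha=1.6)
o=np.zeros((600,800,3),np.uint8);o[:c.shape[0],:c.shape[1]]=c[:600];o[:b.shape[0],410:410+b.shape[1]]=b
cv2.imwrite("pics/top_crop.png",o)
s=load("scene0")['p'];o=cv2.convertScaleAbs(cv2.resize(s[120:280,200:380],None,fx=3.5,fy=3.5,interpolation=2),alpha=1.5)
cv2.imwrite("pics/scene_crop.png",o)
for n in("top0","scene0"):
    z=load(n);P=cloud(z);hsv=cv2.cvtColor(z['p'],cv2.COLOR_BGR2HSV)
    print(n,"table z",np.nanmedian(P[...,2][330:350,150:300]))
E
```

```text
top0 table z 0.00023136765995879216
scene0 table z -0.000842357392095705
```

View pics/top_crop.png

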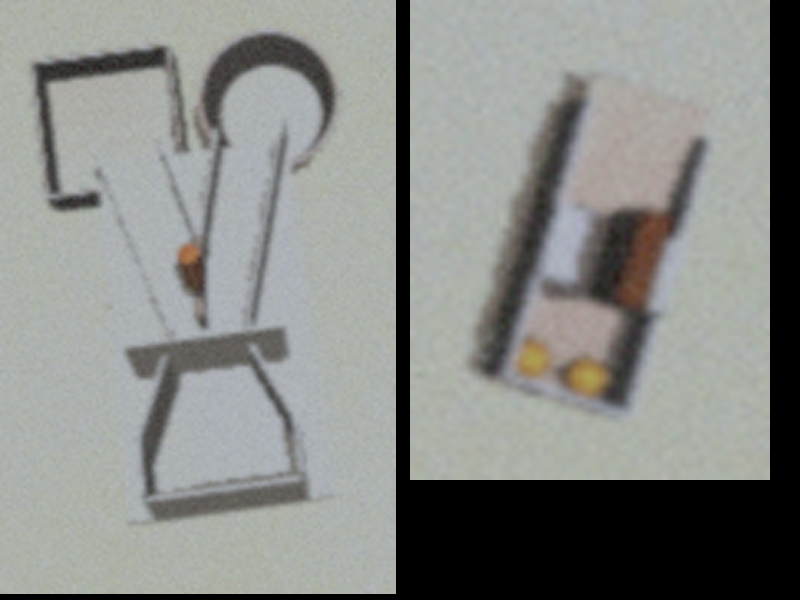

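View pics/scene_crop.png

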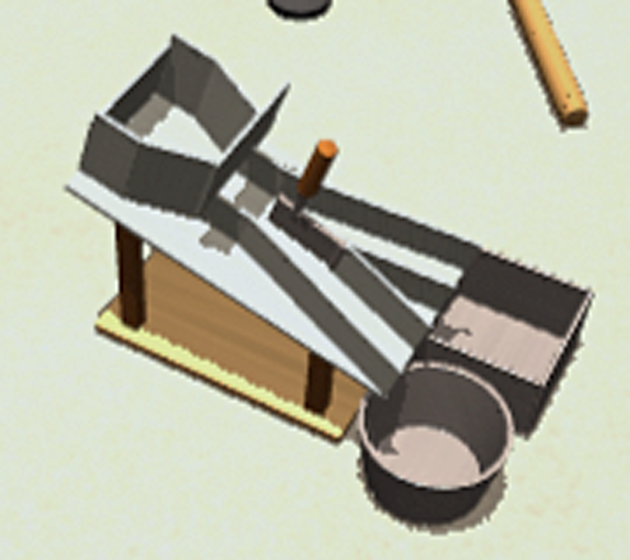

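Run:
```python
from h import *
for n in("top0","scene0"):
    z=load(n);P=cloud(z);hsv=cv2.cvtColor(z['p'],cv2.COLOR_BGR2HSV)
    if n=="top0": 
        U=(slice(110,290),slice(165,285))
    else: U=(slice(120,280),slice(200,380))
    # rims
    M=np.zeros((384,512),bool);M[U]=1
    Q=P[M&(P[...,2]>0.185)]
    r=cv2.minAreaRect(Q[:,:2].astype(np.float32)*1000)
    print(n,"rim",len(Q),Q.min(0),Q.max(0),cv2.minAreaRect((Q[:,:2]*1000).astype(np.float32)))
    # post orange
    O=M&(hsv[...,0]<18)&(hsv[...,1]>140)&(hsv[...,2]>60)
    Q=P[O]; print("post",len(Q)); 
    i=np.argwhere(O); 
    for a in i[np.argsort(-Q[:,2])][:12]: print(a,P[a[0],a[1]].round(4),hsv[a[0],a[1]])
    # deck plane
    Q=P[M]; 
    # pan
    M[:]=0
    if n=="top0": M[215:285,355:405]=1
    else: M[250:315,115:180]=1
    Q=P[M&(P[...,2]>0.015)]
    print("pan",len(Q),cv2.minAreaRect((Q[:,:2]*1000).astype(np.float32)))
    Q2=Q[Q[:,2]>0.08];print("block",len(Q2),Q2.mean(0),Q2.max(0),cv2.minAreaRect((Q2[:,:2]*1000).astype(np.float32)))
    Y=M&(hsv[...,0]>18)&(hsv[...,0]<32)&(hsv[...,1]>150); print("beads",[c for c in cv2.connectedComponentsWithStats(Y.astype(np.uint8))[3]][1:])
```

```text
top0 rim 491 [ 0.45305484 -0.06571919  0.18502709] [0.60695376 0.03943964 0.20462193] ((532.2907104492188, -9.752204895019531), (151.56993103027344, 96.93351745605469), 6.680362701416016)
post 5
[188 221] [0.5975 0.0033 0.2   ] [ 14 148 102]
[187 220] [0.5997 0.0054 0.1989] [ 11 144  99]
[185 221] [0.6039 0.0036 0.1965] [ 13 149  99]
[189 222] [0.5962 0.0018 0.1945] [ 13 144  87]
[186 222] [0.6023 0.0019 0.1936] [ 13 144 103]
pan 1138 ((470.8221435546875, -348.001708984375), (52.1751594543457, 122.20793914794922), 70.83805847167969)
block 127 [ 0.4647412  -0.34421361  0.09722385] [ 0.48167487 -0.33487693  0.10488579] ((465.1908264160156, -345.39837646484375), (13.043228149414062, 35.501590728759766), 70.6695327758789)
beads []
scene0 rim 326 [ 0.45728284 -0.06760735  0.18509691] [0.60866903 0.0403666  0.20039456] ((535.0101928710938, -10.622657775878906), (149.70126342773438, 99.28763580322266), 7.012821674346924)
post 175
[160 292] [0.599  0.0018 0.1975] [ 14 165 150]
[160 294] [0.602  0.0053 0.1967] [ 14 144 136]
[161 292] [0.5999 0.0007 0.1959] [ 14 193 151]
[161 293] [0.6012 0.0028 0.1951] [ 14 197 146]
[161 291] [5.977e-01 2.000e-04 1.950e-01] [ 14 202 153]
[162 291] [ 0.5995 -0.0024  0.1949] [ 14 194 141]
[163 293] [ 0.6046 -0.0022  0.1948] [ 14 189 150]
[162 294] [0.6045 0.0018 0.1947] [ 14 196 142]
[160 293] [0.5991 0.006  0.1946] [ 14 162 142]
[162 292] [ 6.009e-01 -6.000e-04  1.944e-01] [ 14 189 154]
[161 294] [0.6025 0.0048 0.1944] [ 14 201 137]
[164 292] [ 0.6045 -0.0058  0.1943] [ 14 199  77]
pan 1237 ((473.08624267578125, -349.0384216308594), (50.07986068725586, 124.37191009521484), 70.81034088134766)
block 128 [ 0.47195945 -0.34899135  0.09561265] [ 0.48690811 -0.33674667  0.10186124] ((468.0730285644531, -347.4043884277344), (12.043883323669434, 36.5974235534668), 71.0313491821289)
beads [array([143.81818182, 264.45454545]), array([133.16, 269.6 ])]
```

Run:
```python
from h import *
for n in("top0","scene0"):
    z=load(n);P=cloud(z);hsv=cv2.cvtColor(z['p'],cv2.COLOR_BGR2HSV)
    M=np.zeros((384,512),bool)
    if n=="top0": M[110:290,165:285]=1
    else: M[120:280,200:380]=1
    B=M&(P[...,2]>0.19)&(P[...,0]<0.475); Q=P[B]
    print(n,"back",len(Q),cv2.minAreaRect((Q[:,:2]*1000).astype(np.float32)),Q[:,:2].min(0),Q[:,:2].max(0),np.percentile(Q[:,2],[50,95]))
    B=M&(P[...,2]>0.19)&(P[...,0]>0.53)&(P[...,0]<0.587); Q=P[B]
    print("baffle",len(Q),cv2.minAreaRect((Q[:,:2]*1000).astype(np.float32)),Q[:,:2].min(0),Q[:,:2].max(0))
# top cam edges at z=0.2: crop px -> img
z=load("top0")
f=lambda x,y:(165+x/3.3,110+y/3.3)
for name,c in dict(backL=(152,497),backR=(307,474),baffL=(127,350),baffR=(286,328)).items():
    u,v=f(*c); print(name,plane(z,u,v,0.2 ).round(4))
for name,c in dict(bowlL=(203,100),bowlR=(335,100),bowlT=(270,33)).items():
    u,v=f(*c); print(name,plane(z,u,v,0.06 ).round(4))
u,v=f(190,253);print("posttop",plane(z,u,v,0.196))
z=load("scene0")
print("posttop",plane(z,200+328/3.5,120+149/3.5,0.196))
```

```text
top0 back 117 ((464.36322021484375, -16.843517303466797), (97.58704376220703, 19.439380645751953), 89.14607238769531) [ 0.4550968  -0.06571919] [0.47479536 0.0318577 ] [0.19240655 0.20062359]
baffle 151 ((550.4386596679688, -7.645557403564453), (6.132240295410156, 95.2246322631836), 6.913224697113037) [ 0.54321526 -0.05494549] [0.55754835 0.03943964]
scene0 back 55 ((465.84124755859375, -18.144481658935547), (98.72024536132812, 17.37398338317871), 89.81803894042969) [ 0.45728284 -0.06751542] [0.47467164 0.03120763] [0.19193999 0.19867735]
baffle 63 ((553.357177734375, -7.265430450439453), (4.025189399719238, 96.47040557861328), 6.988059997558594) [ 0.54549106 -0.05530678] [0.5600251 0.0403666]
backL [0.4562 0.0234 0.2   ]
backR [ 0.4683 -0.0677  0.2   ]
baffL [0.5428 0.0379 0.2   ]
baffR [ 0.5544 -0.0565  0.2   ]
bowlL [0.7242 0.0022 0.06  ]
bowlR [ 0.7227 -0.0889  0.06  ]
bowlT [ 0.7708 -0.0446  0.06  ]
posttop [6.00629066e-01 5.45002137e-04 1.96000000e-01]
posttop [ 0.60577525 -0.00133768  0.196     ]
```

```bash
python3 -m jog '[[8,7,-2,-1],[28,23,-5,-3],[56,46,-9,-6],[86,71,-13,-9],[116,95,-16,-12],[146,120,-18,-15],[176,145,-18,-18],[206,169,-18,-21],[236,194,-18,-24],[266,219,-18,-27],[296,243,-18,-30],[320,263,-18,-30]]' 0 60
python3 - <<'E'
from rig import *
s=sense();print(s['q'],s['position'],s['tcp_rot'],s['gripper_width'])
E
```

```text
time_s: 1.15
position: [0.4551, 0.2535, 0.2604]
tcp_rot: [-0.0, 0.998, 0.064, 0.0]
force: [0.6, 0.1, -0.1]
gripper_width: -0.0
[ 8.85179074e-01  9.17799175e-02 -2.95695103e-01 -1.66281292e-05
 -1.18328488e+00  8.14373247e-01] [0.45514048 0.25348969 0.26039291] [-1.85721250e-05  9.97928654e-01  6.43304016e-02  6.78121647e-06] -1.1494216561827208e-06
```

```bash
python3 -m jog '[[6,15,0,0],[18,48,0,0],[32,86,0,0],[46,124,0,0],[60,162,0,0],[74,200,0,0],[88,238,0,0],[100,270,0,0],[108,290,0,0],[111,299,0,0],[111,299,0,0]]'
python3 - <<'E'
from rig import *
import cv2
s=sense();print(s['q'],s['position'])
for n in ("scene","wrist"):
    p,d=grab_frame(n); cv2.imwrite(f"pics/{n}1.png",p)
E
```

```text
time_s: 2.07
position: [0.6026, -0.0287, 0.2595]
tcp_rot: [0.0, 0.998, 0.062, -0.001]
force: [-0.9, 0.1, 0.1]
gripper_width: 0.0001
[ 2.75964286e-01  2.31919038e-01 -1.26195178e-01  3.98931825e-05
 -1.21397882e+00  1.41792958e+00] [ 0.60261863 -0.02870108  0.25950506]
```

View pics/scene1.png

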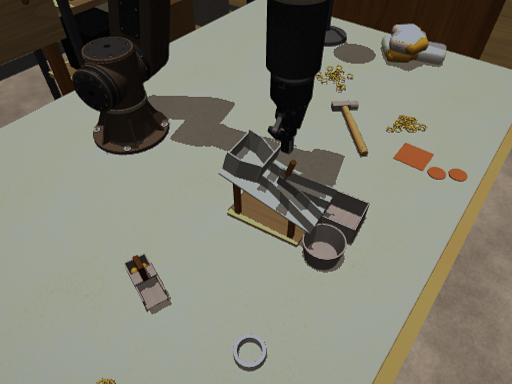

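View pics/wrist1.png

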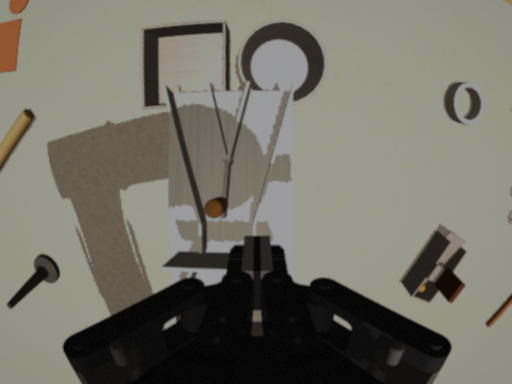

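```bash
python3 -m jog '[[0,0,10,0],[0,0,30,0],[0,0,50,0],[0,0,66,0],[0,0,73,0],[0,0,73,0],[0,0,73,0]]'
python3 - <<'E'
from rig import *
import cv2
s=sense();print(s['force'],s['position'])
for n in ("scene","wrist"):
    p,d=grab_frame(n); cv2.imwrite(f"pics/{n}2.png",p if n=="wrist" else cv2.resize(p[80:280,180:380],None,fx=3,fy=3))
E
```

```text
time_s: 2.75
position: [0.6022, -0.0262, 0.1876]
tcp_rot: [0.0, 0.998, 0.064, 0.0]
force: [-0.4, -0.7, 0.6]
gripper_width: 0.0001
[-0.36573031 -0.67575535  0.56737467] [ 0.60224424 -0.02617613  0.18758072]
```

View pics/scene2.png

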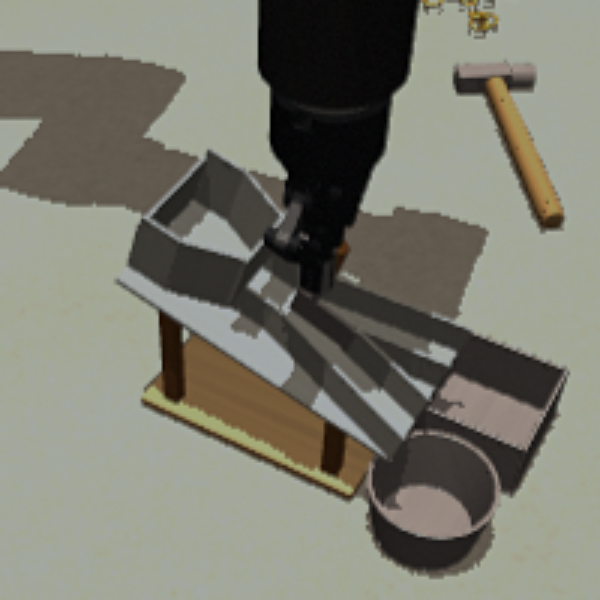

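View pics/wrist2.png

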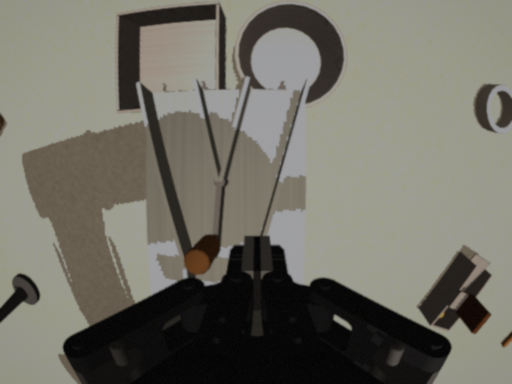

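```bash
python3 -m jog '[[0,-4,0,0],[0,-8,0,0],[0,-12,0,0],[0,-15,0,0],[0,-17,0,0],[0,-18,0,0],[0,-18,0,0]]'
python3 - <<'E'
from rig import *
import cv2
s=sense();print(s['force'],s['position'])
for n in ("wrist",):
    p,d=grab_frame(n); cv2.imwrite(f"pics/{n}3.png",p)
E
```

```text
time_s: 3.43
position: [0.6, -0.0087, 0.1874]
tcp_rot: [-0.0, 0.998, 0.063, 0.0]
force: [-0.5, -0.3, -0.5]
gripper_width: 0.0001
[-0.51471006 -0.28050732 -0.49219911] [ 0.60002614 -0.00868194  0.18735644]
```

View pics/wrist3.png

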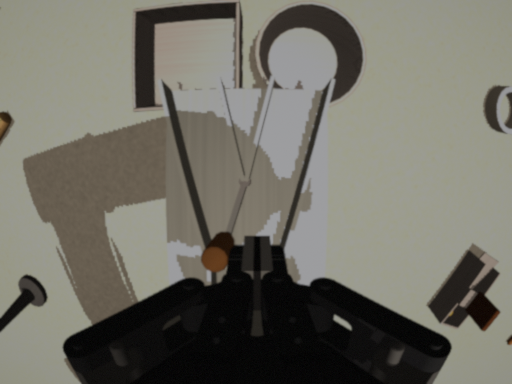

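```bash
python3 -m jog '[[0,-2,0,0],[0,-4,0,0],[0,-6,0,0],[0,-7,0,0],[0,-7,0,0],[0,-7,0,0]]'
python3 - <<'E'
from rig import *
import cv2
s=sense();print(s['force'],s['position'])
for n in ("wrist",):
    p,d=grab_frame(n); cv2.imwrite(f"pics/{n}4.png",p)
E
```

```text
time_s: 3.98
position: [0.5992, -0.0034, 0.1873]
tcp_rot: [0.001, 0.998, 0.063, -0.0]
force: [2.9, -7.0, -1.7]
gripper_width: 0.0
[ 2.88724287 -7.00704959 -1.65423334] [ 0.59921824 -0.00339787  0.18725524]
```

View pics/wrist4.png

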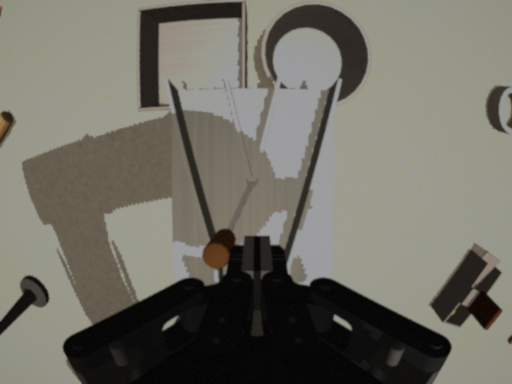

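```bash
python3 -m jog '[[0,5,0,0],[0,11,-6,0],[0,12,-26,0],[0,12,-60,0],[0,14,-96,0],[-3,30,-130,3],[-8,60,-150,6],[-13,96,-160,9],[-18,134,-163,12],[-23,172,-163,15],[-28,210,-163,18],[-33,248,-163,21]]'; python3 -m jog '[[-4,35,0,3],[-8,70,0,6],[-13,105,0,6],[-17,135,0,6],[-20,153,0,6],[-21,160,0,6],[-21,160,0,6]]'
python3 - <<'E'
from rig import *
import cv2
s=sense();print(s['q'],s['position'],s['tcp_rot'],s['time_s'])
p,d=grab_frame("top"); cv2.imwrite("pics/top5.png",cv2.resize(p[90:310,150:440],None,fx=2.7,fy=2.7))
E
```

```text
time_s: 5.03
position: [0.5971, -0.254, 0.3512]
tcp_rot: [-0.0, 0.993, -0.121, 0.001]
force: [0.9, 0.4, -0.6]
gripper_width: 0.0003
time_s: 5.62
position: [0.538, -0.4041, 0.3504]
tcp_rot: [-0.0, 0.985, -0.173, -0.0]
force: [0.8, 0.6, -0.2]
gripper_width: -0.0002
[-3.55254349e-01  3.12882966e-01  1.86465792e-01 -1.83386726e-04
 -1.44454724e+00  1.57837579e+00] [ 0.53804307 -0.40411469  0.3504065 ] [-1.04633726e-04  9.84926278e-01 -1.72974597e-01 -6.62550741e-05] 5.6167
```

View pics/top5.png

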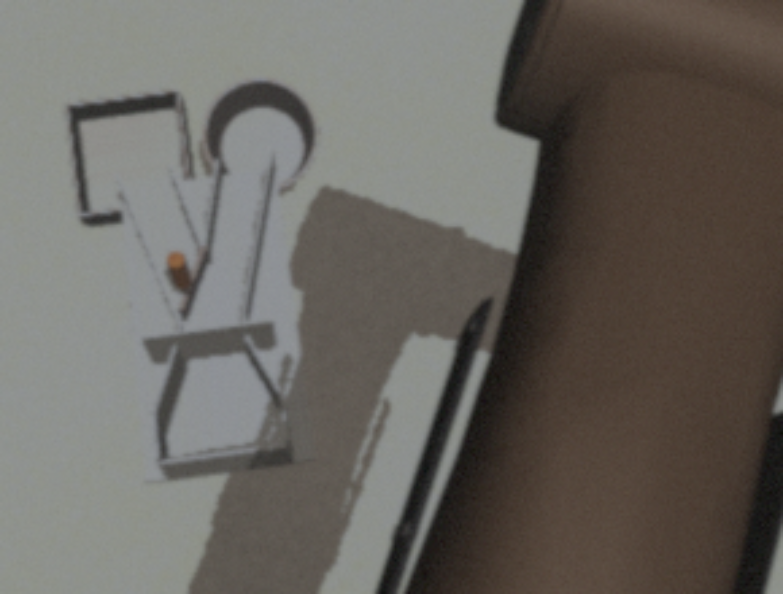

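```bash
python3 -m jog '[[15,0,0,0],[45,0,0,0],[80,0,0,0],[120,0,0,0],[160,0,0,0],[200,0,0,0],[240,0,0,0],[280,0,0,0],[320,0,0,0],[360,0,0,0],[360,0,0,0]]' 1
python3 - <<'E'
from rig import *
s=sense();print(s['q'],s['position'],s['tcp_rot'],s['time_s'])
E
```

```text
time_s: 6.58
position: [0.8301, -0.4936, 0.3172]
tcp_rot: [0.007, 0.985, -0.17, 0.013]
force: [0.1, 0.5, -0.4]
gripper_width: 0.0854
[-0.33278162  0.95758149  1.24735899  0.01004992 -1.83278132  1.56377578] [ 0.83008394 -0.49355088  0.31719315] [ 0.00702426  0.98526246 -0.17041546  0.01292767] 6.5833
```

```bash
python3 -m jog '[[40,0,0,0],[80,0,0,0],[120,0,0,0],[160,0,0,0],[200,0,0,0],[240,0,0,0]]' 1
python3 - <<'E'
from rig import *
s=sense();print(s['q'],s['position'],s['tcp_rot'],s['time_s'])
E
```

```text
time_s: 7.08
position: [0.8738, -0.492, 0.2784]
tcp_rot: [0.017, 0.984, -0.172, 0.035]
force: [-1.0, -0.3, -0.7]
gripper_width: 0.0856
[-0.31184324  1.00418614  1.25156516  0.02374896 -1.74439739  1.54215182] [ 0.87381451 -0.49204986  0.27844178] [ 0.01670037  0.98438322 -0.17174062  0.03487014] 7.0833
```

```bash
python3 -m jog '[[-20,0,0,0],[-50,0,0,0],[-80,0,0,0],[-110,0,0,0],[-130,0,0,0],[-140,0,0,0]]' 1
cat > st.py <<'E'
from rig import *
from h import *
s=sense();Rm=rot(s['tcp_rot']).as_matrix()
print("q",s['q'].round(4),"pos",s['position'].round(4),"t",round(s['time_s'],2),"F",s['force'].round(1),"w",round(s['gripper_width'],4))
z=Rm[:,2];print("tilt",np.degrees(np.arccos(-z[2])).round(2),"dir",np.degrees(np.arctan2(z[1],z[0])).round(1),"q1deg",np.degrees(s['q'][0]).round(1))
print("x",Rm[:,0].round(3),"y",Rm[:,1].round(3),"z",z.round(3), "xyaw",np.degrees(np.arctan2(Rm[1,0],Rm[0,0])).round(1))
E
python3 st.py
```

```text
time_s: 7.58
position: [0.7402, -0.4447, 0.2705]
tcp_rot: [0.017, 0.984, -0.172, 0.036]
force: [0.7, -0.1, 0.9]
gripper_width: 0.0853
q [-0.3068  0.6257  0.4972  0.0244 -1.367   1.5276] pos [ 0.7402 -0.4447  0.2705] t 7.58 F [ 0.7 -0.1  0.9] w 0.0853
tilt 4.53 dir -35.2 q1deg -17.6
x [ 0.938 -0.337  0.076] y [-0.34  -0.94   0.021] z [ 0.065 -0.045 -0.997] xyaw -19.8
```

```bash
python3 -m jog '[[20,0,-15,0],[55,0,-35,0],[90,0,-50,0],[115,5,-60,0],[135,9,-60,0],[160,15,-60,0],[190,21,-60,0],[220,27,-60,0],[250,33,-60,0],[280,39,-60,0],[310,45,-60,0],[340,51,-60,0]]' 1; python3 st.py
```

```text
time_s: 8.58
position: [0.8758, -0.5083, 0.2911]
tcp_rot: [0.026, 0.983, -0.172, 0.053]
force: [0.8, -0.1, -0.8]
gripper_width: 0.0855
q [-0.3228  0.9946  1.2516  0.035  -1.7152  1.5552] pos [ 0.8758 -0.5083  0.2911] t 8.58 F [ 0.8 -0.1 -0.8] w 0.0855
tilt 6.74 dir -35.6 q1deg -18.5
x [ 0.936 -0.335  0.113] y [-0.34  -0.94   0.032] z [ 0.095 -0.068 -0.993] xyaw -19.7
```

```bash
python3 -m jog '[[41,12,-6,0],[80,24,-12,0],[120,36,-18,0],[160,48,-24,0],[200,60,-30,0],[240,72,-36,0],[280,84,-42,0],[320,96,-48,0],[360,108,-54,0],[400,120,-60,0],[440,132,-66,0],[480,144,-72,0]]' 1; python3 st.py
```

```text
time_s: 9.58
position: [0.8886, -0.5457, 0.2565]
tcp_rot: [0.035, 0.982, -0.171, 0.07]
force: [0.9, 0.0, 0.6]
gripper_width: 0.0858
q [-0.3505  1.034   1.2508  0.0437 -1.6376  1.582 ] pos [ 0.8886 -0.5457  0.2565] t 9.58 F [0.9 0.  0.6] w 0.0858
tilt 8.94 dir -36.4 q1deg -20.1
x [ 0.932 -0.332  0.149] y [-0.341 -0.939  0.044] z [ 0.125 -0.092 -0.988] xyaw -19.6
```

```bash
cat > to.py <<'E'
import sys
from rig import *
from h import *
s=sense();Rm=rot(s['tcp_rot']).as_matrix()
t=np.array([float(a) for a in sys.argv[1:4]])
d=Rm.T@(t-s['position'])*1000
print("shift mm",d.round(1),"len",np.linalg.norm(d).round(0))
E
python3 -m jog '[[-8,-7,-8,-1],[-26,-22,-22,-3],[-56,-47,-36,-7],[-86,-72,-46,-12],[-116,-98,-54,-18],[-146,-123,-62,-24],[-176,-148,-70,-30],[-206,-174,-78,-36],[-236,-199,-87,-42],[-266,-224,-95,-48],[-296,-250,-104,-54],[-326,-275,-112,-60]]'; python3 st.py; python3 to.py .279 .486 .34
```

```text
time_s: 10.58
position: [0.6636, -0.1674, 0.3073]
tcp_rot: [0.065, 0.935, 0.345, 0.043]
force: [0.7, 1.1, 0.3]
gripper_width: 0.0852
q [ 0.0925  0.2576 -0.0403  0.1131 -1.1571  2.1457] pos [ 0.6636 -0.1674  0.3073] t 10.58 F [0.7 1.1 0.3] w 0.0852
tilt 8.99 dir -36.1 q1deg 5.3
x [0.758 0.651 0.036] y [ 0.64  -0.753  0.152] z [ 0.126 -0.092 -0.988] xyaw 40.7
shift mm [ 135.2 -733.3 -141. ] len 759.0
```

```bash
python3 -m jog '[[6,-35,-7,-7],[13,-71,-14,-14],[20,-108,-21,-21],[27,-145,-28,-28],[34,-182,-35,-35],[41,-219,-42,-42],[47,-256,-49,-49],[54,-293,-56,-56],[61,-330,-63,-63],[67,-366,-70,-70],[74,-403,-77,-77],[81,-440,-84,-84]]'; python3 st.py; python3 to.py .279 .486 .34
```

```text
time_s: 11.58
position: [0.4348, 0.2255, 0.3269]
tcp_rot: [0.077, 0.464, 0.882, -0.011]
force: [0.7, -0.6, 0.0]
gripper_width: 0.0851
q [ 1.0033 -0.0386 -0.3562  0.1633 -1.2656  2.6911] pos [0.4348 0.2255 0.3269] t 11.58 F [ 0.7 -0.6  0. ] w 0.0851
tilt 8.94 dir -35.7 q1deg 57.5
x [-0.558  0.817 -0.146] y [0.82  0.57  0.053] z [ 0.126 -0.091 -0.988] xyaw 124.3
shift mm [297.8  21.2 -56.2] len 304.0
```

```bash
python3 -m jog '[[34,2,-6,-4],[70,5,-13,-8],[106,8,-20,-12],[142,10,-27,-16],[178,12,-34,-20],[214,15,-41,-24],[248,18,-47,-28],[275,20,-52,-31],[292,21,-55,-34],[298,21,-56,-36],[298,21,-56,-36]]'; python3 st.py
```

```text
time_s: 12.5
position: [0.2807, 0.4871, 0.3386]
tcp_rot: [0.07, 0.17, 0.982, -0.035]
force: [-0.9, -0.6, -0.0]
gripper_width: 0.0854
q [ 1.4854  0.1412 -0.127   0.1353 -1.3859  2.8544] pos [0.2807 0.4871 0.3386] t 12.5 F [-0.9 -0.6 -0. ] w 0.0854
tilt 8.93 dir -36.3 q1deg 85.1
x [-0.933  0.329 -0.149] y [ 0.338  0.94  -0.045] z [ 0.125 -0.092 -0.988] xyaw 160.6
```

```bash
python3 -m jog '[[0,0,0,-3],[0,0,0,-6],[0,0,0,-9],[0,0,0,-12],[0,0,0,-18],[0,0,0,-24],[0,0,0,-30]]'; python3 st.py
```

```text
time_s: 13.08
position: [0.2283, 0.4802, 0.3251]
tcp_rot: [0.111, -0.016, 0.993, -0.041]
force: [0.4, 0.1, 0.4]
gripper_width: 0.0854
q [ 1.6486  0.076  -0.2796  0.2241 -1.3179  3.0285] pos [0.2283 0.4802 0.3251] t 13.08 F [0.4 0.1 0.4] w 0.0854
tilt 13.58 dir -19.2 q1deg 94.5
x [-0.975 -0.041 -0.219] y [-0.023  0.996 -0.084] z [ 0.222 -0.077 -0.972] xyaw -177.6
```

```bash
python3 to.py .36 .44 .35; python3 -m jog '[[-20,-7,-2,0],[-45,-15,-4,0],[-70,-23,-5,0],[-95,-31,-6,0],[-120,-38,-7,0],[-136,-44,-8,0]]'; python3 st.py
```

```text
shift mm [-132.2  -45.2    8.1] len 140.0
time_s: 13.58
position: [0.2824, 0.4455, 0.341]
tcp_rot: [0.138, 0.011, 0.99, -0.036]
force: [0.3, -0.5, -0.7]
gripper_width: 0.085
q [ 1.5714  0.0322 -0.3256  0.2864 -1.3022  3.0297] pos [0.2824 0.4455 0.341 ] t 13.58 F [ 0.3 -0.5 -0.7] w 0.085
tilt 16.41 dir -15.4 q1deg 90.0
x [-0.962  0.012 -0.274] y [ 0.032  0.997 -0.069] z [ 0.272 -0.075 -0.959] xyaw 179.3
```

```bash
python3 to.py .40 .36 .36; python3 -m jog '[[-25,-18,2,0],[-50,-36,5,0],[-75,-53,8,0],[-100,-70,11,0],[-122,-82,14,0],[-122,-82,14,0],[-122,-82,14,0]]'; python3 st.py
```

```text
shift mm [-119.3  -82.8   20.2] len 147.0
time_s: 14.17
position: [0.3308, 0.3707, 0.3408]
tcp_rot: [0.166, 0.033, 0.985, -0.033]
force: [0.1, -0.5, -0.4]
gripper_width: 0.0856
q [ 1.4892 -0.065  -0.4602  0.3558 -1.2485  3.0299] pos [0.3308 0.3707 0.3408] t 14.17 F [ 0.1 -0.5 -0.4] w 0.0856
tilt 19.52 dir -13.3 q1deg 85.3
x [-0.943  0.054 -0.33 ] y [ 0.076  0.996 -0.055] z [ 0.325 -0.077 -0.943] xyaw 176.7
```

```bash
python3 to.py .45 .22 .36; python3 -m jog '[[-19,-23,5,0],[-38,-46,10,0],[-57,-69,15,0],[-76,-92,20,0],[-95,-115,25,0],[-118,-141,30,0],[-118,-141,30,0],[-118,-141,30,0]]'; python3 st.py
```

```text
shift mm [-126.8 -142.    32.3] len 193.0
time_s: 14.83
position: [0.357, 0.2488, 0.3285]
tcp_rot: [0.192, 0.052, 0.979, -0.033]
force: [-0.4, -0.9, 0.2]
gripper_width: 0.0854
q [ 1.4126 -0.2415 -0.6666  0.4215 -1.204   3.0299] pos [0.357  0.2488 0.3285] t 14.83 F [-0.4 -0.9  0.2] w 0.0854
tilt 22.5 dir -12.8 q1deg 80.9
x [-0.921  0.088 -0.38 ] y [ 0.114  0.993 -0.045] z [ 0.373 -0.084 -0.924] xyaw 174.5
```

```bash
python3 to.py .50 .03 .37
```

```text
shift mm [-166.7 -202.7   33.5] len 265.0
```

```bash
python3 -m jog '[[-5,-6,1,7],[-15,-18,3,14],[-29,-35,6,21],[-45,-54,9,28],[-61,-74,12,35],[-77,-94,15,42],[-93,-114,19,49],[-109,-134,22,56],[-125,-153,25,63],[-141,-172,28,70],[-156,-190,31,77],[-167,-203,33,84]]'; python3 st.py; python3 to.py .50 -.33 .34
```

```text
time_s: 15.83
position: [0.5013, 0.0294, 0.3713]
tcp_rot: [0.165, 0.696, 0.691, 0.105]
force: [0.1, 0.6, -0.0]
gripper_width: 0.0852
q [ 0.6694 -0.2307 -0.5418  0.3548 -1.0335  2.3171] pos [0.5013 0.0294 0.3713] t 15.83 F [ 0.1  0.6 -0. ] w 0.0852
tilt 22.54 dir -12.8 q1deg 38.4
x [ 0.023  0.996 -0.082] y [0.927 0.01  0.374] z [ 0.374 -0.085 -0.924] xyaw 88.7
shift mm [-355.6  -16.4   58.9] len 361.0
```

```bash
python3 to.py .465 -.345 .26;python3 -m jog '[[-12,0,2,7],[-36,-2,7,14],[-68,-4,14,21],[-101,-8,24,28],[-135,-12,36,35],[-169,-17,49,42],[-203,-23,63,49],[-237,-30,78,56],[-271,-38,94,63],[-305,-47,110,70],[-335,-56,125,77],[-355,-66,136,84]]'; python3 st.py; python3 to.py .465 -.345 .22
```

```text
shift mm [-364.7  -78.9  121. ] len 392.0
time_s: 16.83
position: [0.484, -0.3384, 0.2492]
tcp_rot: [0.053, 0.98, 0.048, 0.188]
force: [0.3, 0.3, 0.1]
gripper_width: 0.0856
q [-0.2976  0.0229 -0.4448 -0.0427 -0.7124  1.9926] pos [ 0.484  -0.3384  0.2492] t 16.83 F [0.3 0.3 0.1] w 0.0856
tilt 22.47 dir -12.9 q1deg -17.1
x [0.925 0.113 0.363] y [ 0.074 -0.99   0.121] z [ 0.373 -0.085 -0.924] xyaw 7.0
shift mm [-28.9   1.6  20.4] len 35.0
```

```bash
python3 -m jog '[[-6,0,4,6],[-15,0,10,12],[-22,1,15,18],[-27,1,19,23],[-29,2,20,24.3],[-29,2,20,24.3],[-29,2,20,24.3]]'; python3 st.py
python3 - <<'E'
from rig import *
import cv2,numpy as np
m=camera_model("wrist");p,d=grab_frame("wrist");cv2.imwrite("pics/wrist6.png",cv2.convertScaleAbs(p,alpha=1.4));np.savez("wrist6.npz",p=p,d=d,**m)
p,d=grab_frame("scene");cv2.imwrite("pics/scene6.png",p)
E
```

```text
time_s: 17.42
position: [0.4651, -0.3431, 0.2221]
tcp_rot: [0.013, 0.968, -0.155, 0.195]
force: [-0.2, -0.5, 0.3]
gripper_width: 0.0858
q [-0.3232  0.0286 -0.4981 -0.0626 -0.6537  1.6193] pos [ 0.4651 -0.3431  0.2221] t 17.42 F [-0.2 -0.5  0.3] w 0.0858
tilt 22.52 dir -12.8 q1deg -18.5
x [ 0.876 -0.295  0.381] y [-0.305 -0.952 -0.036] z [ 0.373 -0.085 -0.924] xyaw -18.6
```

View pics/wrist6.png

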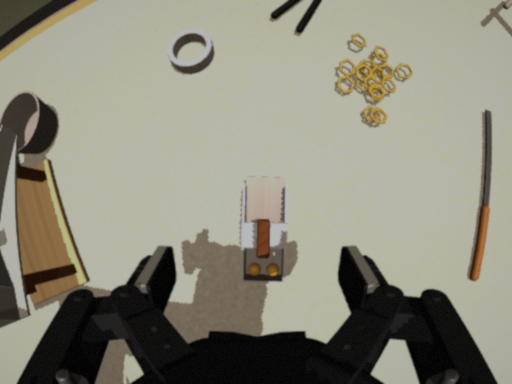

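View pics/scene6.png

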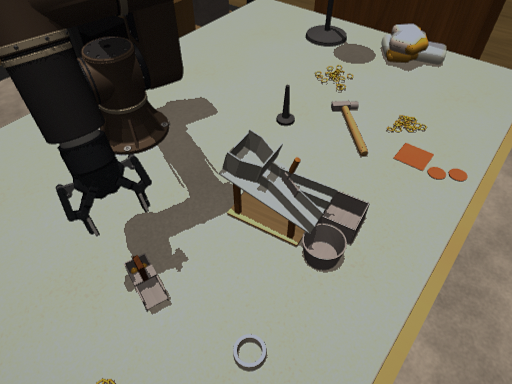

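Run:
```python
from h import *
z=load("wrist6");p=z['p'];hsv=cv2.cvtColor(p,cv2.COLOR_BGR2HSV)
vv,uu=np.mgrid[:384,:512]
a=(uu-z['cx'])/z['fx'];b=(vv-z['cy'])/z['fy'];th=np.hypot(a,b)+1e-9
dirs=np.stack([np.sin(th)*a/th,np.sin(th)*b/th,np.cos(th)],-1)
dirs=dirs/dirs[...,2:]
W=rot(z['rotation']).apply(dirs.reshape(-1,3)).reshape(dirs.shape)
P=z['xyz']+W*z['d'][...,None]
M=np.zeros(p.shape[:2],bool);M[170:285,235:295]=1
Q=P[M&(P[...,2]>0.085)];print("top",len(Q),Q.mean(0),cv2.minAreaRect((Q[:,:2]*1000).astype(np.float32)))
Q=P[M&(P[...,2]>0.015)];print("pan",len(Q),cv2.minAreaRect((Q[:,:2]*1000).astype(np.float32)))
O=M&(hsv[...,0]<16)&(hsv[...,1]>150);i=np.argwhere(O);print(len(i),i.min(0),i.max(0),P[O][:,2].min(),P[O][:,2].max())
```

```text
top 516 [ 0.46783046 -0.34553922  0.11211526] ((469.08062744140625, -345.2701110839844), (12.137063980102539, 39.19841003417969), 72.3123550415039)
pan 4134 ((472.6351318359375, -347.03912353515625), (50.31257629394531, 122.4835205078125), 71.28899383544922)
407 [220 256] [275 268] 0.01518577870904958 0.37303938979834494
```

```bash
python3 to.py .470 -.347 .073
```

```text
shift mm [-51.6   7.7 140. ] len 149.0
```

```bash
python3 -m jog '[[-4,3,10,0],[-14,7,38,0],[-27,8,74,0],[-39,8,106,0],[-47,8,128,0],[-51,8,138,0],[-52,8,140,0],[-52,8,140,0],[-52,8,140,0]]'; python3 st.py
python3 - <<'E'
from rig import *
import cv2,numpy as np
p,d=grab_frame("wrist");cv2.imwrite("pics/wrist7.png",cv2.convertScaleAbs(p,alpha=1.4))
p,d=grab_frame("scene");cv2.imwrite("pics/scene7.png",cv2.resize(p[170:330,80:240],None,fx=3.5,fy=3.5))
E
```

```text
time_s: 18.27
position: [0.4698, -0.3474, 0.0737]
tcp_rot: [0.013, 0.968, -0.156, 0.196]
force: [0.4, 0.2, 0.7]
gripper_width: 0.0852
q [-0.3331  0.2428 -0.6374 -0.1416 -0.3008  1.7117] pos [ 0.4698 -0.3474  0.0737] t 18.27 F [0.4 0.2 0.7] w 0.0852
tilt 22.62 dir -12.8 q1deg -19.1
x [ 0.875 -0.297  0.383] y [-0.307 -0.951 -0.037] z [ 0.375 -0.085 -0.923] xyaw -18.7
```

View pics/wrist7.png

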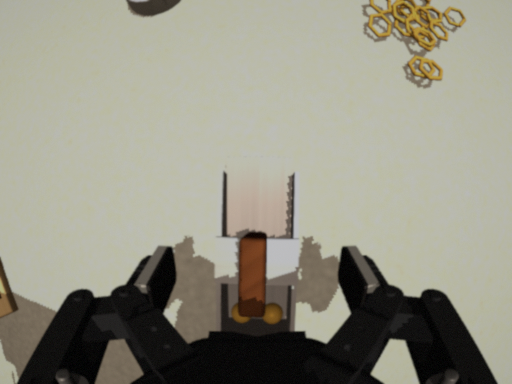

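View pics/scene7.png

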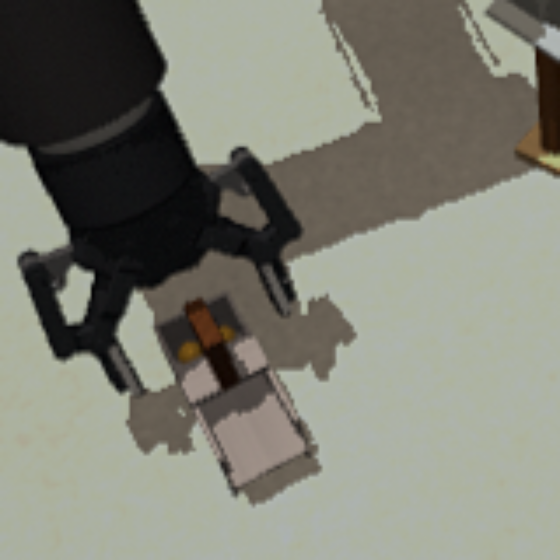

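```bash
python3 -m jog '[[0,0,0,0],[0,0,0,0],[0,0,0,0],[0,0,0,0],[0,0,0,0],[0,0,0,0],[0,0,0,0],[0,0,0,0]]' 0 80; python3 st.py; python3 to.py .470 -.347 .273
```

```text
time_s: 19.03
position: [0.4692, -0.3474, 0.0728]
tcp_rot: [0.013, 0.968, -0.156, 0.195]
force: [-1.4, -1.0, 4.3]
gripper_width: 0.0109
q [-0.3333  0.2437 -0.6385 -0.142  -0.2997  1.7119] pos [ 0.4692 -0.3474  0.0728] t 19.03 F [-1.4 -1.   4.3] w 0.0109
tilt 22.57 dir -12.8 q1deg -19.1
x [ 0.875 -0.297  0.382] y [-0.307 -0.951 -0.037] z [ 0.374 -0.085 -0.923] xyaw -18.8
shift mm [  77.1   -7.9 -184.6] len 200.0
```

```bash
python3 -m jog '[[4,0,-10,0],[12,-1,-28,0],[23,-2,-55,0],[37,-4,-90,0],[53,-5,-126,0],[70,-7,-168,0],[83,-9,-200,0],[88,-9,-210,0],[88,-9,-210,0],[88,-9,-210,0]]'; python3 st.py;  python3 - <<'E'
from rig import *
import cv2,numpy as np
m=camera_model("wrist");p,d=grab_frame("wrist");cv2.imwrite("pics/wrist8.png",cv2.convertScaleAbs(p,alpha=1.4));np.savez("wrist8.npz",p=p,d=d,**m)
m=camera_model("scene");p,d=grab_frame("scene");cv2.imwrite("pics/scene8.png",cv2.resize(p[130:290,100:260],None,fx=3.5,fy=3.5));np.savez("scene8.npz",p=p,d=d,**m)
E
```

```text
time_s: 19.87
position: [0.4696, -0.3464, 0.3005]
tcp_rot: [0.012, 0.968, -0.156, 0.195]
force: [-0.4, 1.1, -3.8]
gripper_width: 0.0113
q [-0.3276 -0.0254 -0.3669 -0.0542 -0.8388  1.6062] pos [ 0.4696 -0.3464  0.3005] t 19.87 F [-0.4  1.1 -3.8] w 0.0113
tilt 22.53 dir -12.7 q1deg -18.8
x [ 0.875 -0.298  0.381] y [-0.308 -0.951 -0.038] z [ 0.374 -0.084 -0.924] xyaw -18.8
```

View pics/wrist8.png

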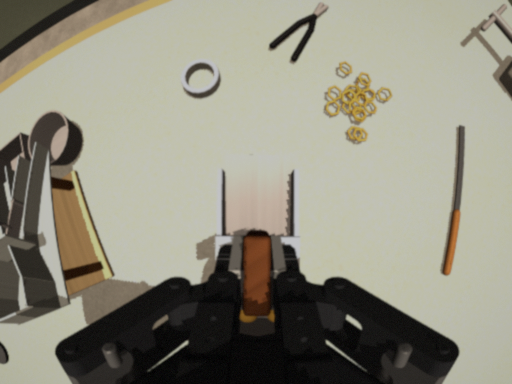

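View pics/scene8.png

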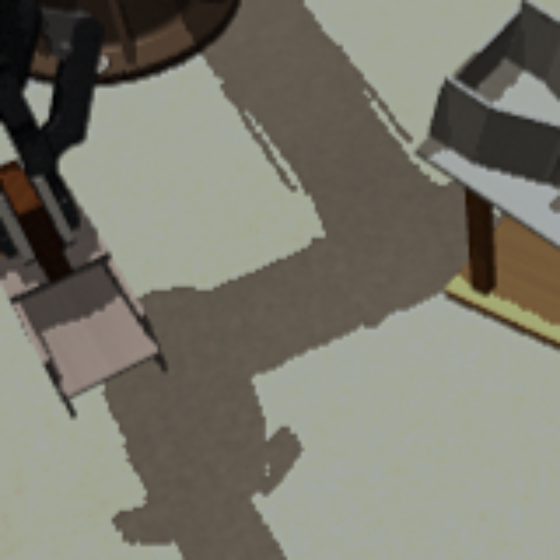

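```bash
cat > plan.py <<'E'
from h import *
from rig import *
s=sense();Rc=rot(s['tcp_rot']).as_matrix();pc=s['position']
# pan in tool frame, from the grasp moment
Rg=R.from_quat([.968,-.156,.195,.013]).as_matrix();pg=np.array([.4695,-.3472,.073])
yaw=np.radians(-18.8);Rp=R.from_euler('z',yaw).as_matrix();op=np.array([.4675,-.346,0])
Rtp=Rg.T@Rp;otp=Rg.T@(op-pg)
cy=np.radians(7.1);C=np.array([[np.cos(cy),-np.sin(cy)],[np.sin(cy),np.cos(cy)]]);co=np.array([.486,-.018])
def plan(phis,lips):
    for ph,l in zip(phis,lips):
        Rt=Rc@R.from_euler('z',ph,degrees=True).as_matrix()
        L=np.r_[co+C@np.array(l[:2]),l[2]]
        lt=otp+Rtp@np.array([.066,0,.030])
        p=L-Rt@lt
        Rpw=Rt@Rtp
        cs=np.array([[x,y,z] for x in(-.055,.055) for y in(-.025,.025) for z in(0,.045)]+[[.066,.025,.03],[.066,-.025,.03]])
        W=p+Rt@(otp)+(Rpw@cs.T).T
        yield ph,Rc.T@(p-pc)*1000,p,Rpw,W
E
python3 - <<'E'
from plan import *
ph=list(range(0,181,15))
for a,d,p,Rw,W in plan(ph,[(.012,.006,.25)]*len(ph)):
    print(a,d.round(0),p.round(3),"minz",W[:,2].min().round(3),"lipdrop deg",np.degrees(np.arcsin(-Rw[2,0])).round(1),"head",np.degrees(np.arctan2(Rw[1,0],Rw[0,0])).round(0),"side",Rw[2,1].round(2))
E
```

```text
0 [-136. -328.  -37.] [0.437 0.009 0.293] minz 0.22 lipdrop deg 0.2 head -19.0 side 0.0
15 [-134. -339.  -37.] [0.442 0.019 0.294] minz 0.218 lipdrop deg 1.5 head -33.0 side 0.1
30 [-130. -349.  -37.] [0.449 0.027 0.297] minz 0.217 lipdrop deg 4.1 head -46.0 side 0.19
45 [-122. -357.  -37.] [0.458 0.033 0.3  ] minz 0.216 lipdrop deg 7.8 head -60.0 side 0.26
60 [-113. -364.  -37.] [0.468 0.037 0.303] minz 0.217 lipdrop deg 12.3 head -73.0 side 0.31
75 [-103. -368.  -37.] [0.478 0.037 0.307] minz 0.218 lipdrop deg 17.6 head -86.0 side 0.34
90 [ -92. -368.  -37.] [0.488 0.035 0.312] minz 0.22 lipdrop deg 23.2 head -100.0 side 0.34
105 [ -81. -366.  -37.] [0.497 0.029 0.316] minz 0.223 lipdrop deg 28.8 head -114.0 side 0.32
120 [ -71. -362.  -37.] [0.505 0.022 0.319] minz 0.226 lipdrop deg 34.2 head -129.0 side 0.27
135 [ -62. -355.  -37.] [0.51  0.013 0.322] minz 0.229 lipdrop deg 38.9 head -145.0 side 0.2
150 [ -56. -345.  -37.] [0.513 0.002 0.324] minz 0.233 lipdrop deg 42.5 head -163.0 side 0.12
165 [ -52. -335.  -37.] [ 0.513 -0.009  0.325] minz 0.236 lipdrop deg 44.4 head 178.0 side 0.03
180 [ -51. -324.  -37.] [ 0.51  -0.02   0.325] minz 0.235 lipdrop deg 44.6 head 159.0 side -0.07
```

```bash
python3 -m jog '[[-2,-5,-1,0],[-7,-21,-2,0],[-16,-46,-5,2],[-27,-78,-8,6],[-39,-114,-12,11],[-51,-150,-15,16],[-63,-186,-19,21],[-75,-221,-23,26],[-87,-255,-27,31],[-98,-287,-30,36],[-107,-315,-33,40],[-115,-336,-35,43]]'; python3 st.py;python3 -m jog '[[-6,-12,-2,1],[-8,-17,-2,2],[-8,-18,-2,2],[-8,-18,-2,2]]';python3 st.py
python3 - <<'E'
from rig import *
import cv2,numpy as np
p,d=grab_frame("wrist");cv2.imwrite("pics/wrist9.png",cv2.convertScaleAbs(p,alpha=1.4))
p,d=grab_frame("scene");cv2.imwrite("pics/scene9.png",cv2.resize(p[90:290,180:380],None,fx=3,fy=3))
E
```

```text
time_s: 20.97
position: [0.4612, -0.0371, 0.2999]
tcp_rot: [-0.057, 0.85, -0.49, 0.186]
force: [0.8, -0.2, -3.2]
gripper_width: 0.0108
q [ 0.5624 -0.2936 -0.7414  0.3602 -0.8731 -0.2369] pos [ 0.4612 -0.0371  0.2999] t 20.97 F [ 0.8 -0.2 -3.2] w 0.0108
tilt 22.39 dir -12.9 q1deg 32.2
x [ 0.45  -0.854  0.259] y [-0.812 -0.512 -0.279] z [ 0.371 -0.085 -0.925] xyaw -62.2
time_s: 21.3
position: [0.4722, -0.0219, 0.3048]
tcp_rot: [-0.06, 0.842, -0.503, 0.185]
force: [0.7, -0.9, -3.7]
gripper_width: 0.011
q [ 0.5851 -0.2711 -0.718   0.3655 -0.8816 -0.2904] pos [ 0.4722 -0.0219  0.3048] t 21.3 F [ 0.7 -0.9 -3.7] w 0.011
tilt 22.36 dir -12.9 q1deg 33.5
x [ 0.426 -0.869  0.251] y [-0.825 -0.487 -0.286] z [ 0.371 -0.085 -0.925] xyaw -63.9
```

View pics/wrist9.png

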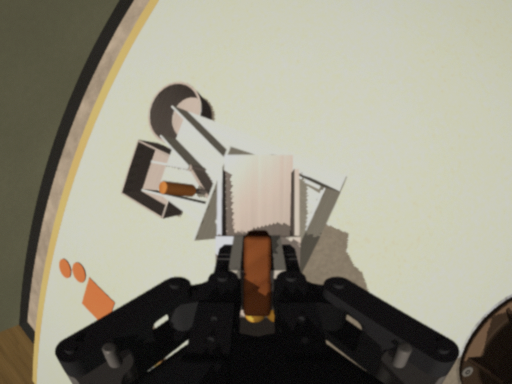

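View pics/scene9.png

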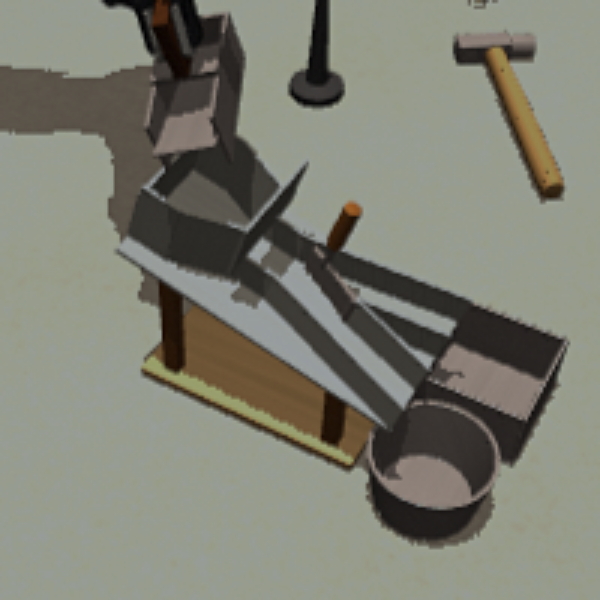

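Run:
```python
from plan import *
ph=[0]+list(range(0,134,7))
for a,d,p,Rw,W in plan(ph,[(.012,.006,.25)]*len(ph)):
    print(a,d.round(0),p.round(3),"minz",W[:,2].min().round(3),"lipdrop",np.degrees(np.arcsin(-Rw[2,0])).round(1),"head",np.degrees(np.arctan2(Rw[1,0],Rw[0,0])).round(0))
```

```text
0 [-56. -13.  -5.] [0.457 0.033 0.299] minz 0.216 lipdrop 7.2 head -58.0
0 [-56. -13.  -5.] [0.457 0.033 0.299] minz 0.216 lipdrop 7.2 head -58.0
7 [-56. -18.  -5.] [0.462 0.035 0.301] minz 0.216 lipdrop 9.2 head -65.0
14 [-54. -23.  -5.] [0.466 0.036 0.303] minz 0.217 lipdrop 11.4 head -71.0
21 [-53. -28.  -5.] [0.471 0.037 0.304] minz 0.217 lipdrop 13.7 head -77.0
28 [-50. -33.  -5.] [0.476 0.037 0.306] minz 0.218 lipdrop 16.1 head -83.0
35 [-47. -37.  -5.] [0.481 0.037 0.308] minz 0.218 lipdrop 18.7 head -89.0
42 [-44. -41.  -5.] [0.485 0.036 0.31 ] minz 0.219 lipdrop 21.3 head -96.0
49 [-40. -44.  -5.] [0.49  0.034 0.312] minz 0.221 lipdrop 24.0 head -102.0
56 [-36. -47.  -5.] [0.494 0.032 0.314] minz 0.222 lipdrop 26.6 head -109.0
63 [-31. -50.  -5.] [0.498 0.029 0.316] minz 0.223 lipdrop 29.3 head -115.0
70 [-26. -52.  -5.] [0.502 0.026 0.318] minz 0.224 lipdrop 31.8 head -122.0
77 [-21. -53.  -5.] [0.505 0.022 0.319] minz 0.226 lipdrop 34.3 head -129.0
84 [-16. -53.  -5.] [0.507 0.018 0.321] minz 0.228 lipdrop 36.6 head -137.0
91 [-11. -53.  -5.] [0.51  0.013 0.322] minz 0.229 lipdrop 38.7 head -144.0
98 [ -6. -53.  -5.] [0.511 0.008 0.323] minz 0.231 lipdrop 40.6 head -152.0
105 [ -1. -51.  -5.] [0.512 0.003 0.324] minz 0.232 lipdrop 42.1 head -161.0
112 [  4. -50.  -5.] [ 0.513 -0.002  0.325] minz 0.234 lipdrop 43.4 head -170.0
119 [  9. -47.  -5.] [ 0.513 -0.007  0.325] minz 0.235 lipdrop 44.3 head -178.0
126 [ 13. -44.  -5.] [ 0.512 -0.012  0.325] minz 0.236 lipdrop 44.7 head 173.0
133 [ 17. -41.  -5.] [ 0.511 -0.017  0.325] minz 0.235 lipdrop 44.8 head 163.0
```

```bash
python3 -m jog '[[-2,0,0,0],[-8,-2,-1,0],[-17,-4,-2,0],[-27,-6,-2,0],[-37,-8,-3,0],[-46,-10,-4,0],[-52,-12,-5,0],[-55,-13,-5,0],[-56,-13,-5,0],[-56,-13,-5,0]]'; python3 st.py
python3 - <<'E'
from plan import *
ph=[0]+list(range(0,137,7))
for a,d,p,Rw,W in plan(ph,[(.012,.006,.25)]*len(ph)):
    print(a,d.round(0),p.round(3),"lipdrop",np.degrees(np.arcsin(-Rw[2,0])).round(1))
p,d=grab_frame("scene");cv2.imwrite("pics/scene10.png",cv2.resize(p[90:290,180:380],None,fx=3,fy=3))
E
```

```text
time_s: 22.23
position: [0.4574, 0.0337, 0.3]
tcp_rot: [-0.06, 0.842, -0.503, 0.185]
force: [0.4, 0.6, -2.0]
gripper_width: 0.0111
q [ 0.7608 -0.2869 -0.7554  0.4111 -0.92   -0.4886] pos [0.4574 0.0337 0.3   ] t 22.23 F [ 0.4  0.6 -2. ] w 0.0111
tilt 22.44 dir -12.8 q1deg 43.6
x [ 0.425 -0.87   0.251] y [-0.825 -0.486 -0.288] z [ 0.372 -0.085 -0.924] xyaw -63.9
0 [0. 1. 1.] [0.457 0.033 0.299] lipdrop 7.2
0 [0. 1. 1.] [0.457 0.033 0.299] lipdrop 7.2
7 [ 1. -4.  1.] [0.461 0.035 0.301] lipdrop 9.2
14 [ 2. -9.  1.] [0.466 0.036 0.303] lipdrop 11.4
21 [  4. -14.   1.] [0.471 0.037 0.304] lipdrop 13.7
28 [  6. -19.   1.] [0.476 0.037 0.306] lipdrop 16.2
35 [  9. -23.   1.] [0.481 0.037 0.308] lipdrop 18.7
42 [ 13. -27.   1.] [0.485 0.036 0.31 ] lipdrop 21.4
49 [ 17. -30.   1.] [0.49  0.034 0.312] lipdrop 24.0
56 [ 21. -33.   1.] [0.494 0.032 0.314] lipdrop 26.7
63 [ 25. -36.   1.] [0.498 0.029 0.316] lipdrop 29.3
70 [ 30. -37.   1.] [0.501 0.026 0.318] lipdrop 31.9
77 [ 35. -39.   1.] [0.505 0.022 0.319] lipdrop 34.4
84 [ 40. -39.   1.] [0.507 0.018 0.321] lipdrop 36.7
91 [ 46. -39.   1.] [0.51  0.013 0.322] lipdrop 38.8
98 [ 51. -39.   1.] [0.511 0.008 0.323] lipdrop 40.6
105 [ 56. -37.   1.] [0.512 0.003 0.324] lipdrop 42.2
112 [ 61. -35.   1.] [ 0.513 -0.002  0.325] lipdrop 43.5
119 [ 65. -33.   1.] [ 0.513 -0.007  0.325] lipdrop 44.3
126 [ 69. -30.   1.] [ 0.512 -0.012  0.325] lipdrop 44.8
133 [ 73. -27.   1.] [ 0.511 -0.017  0.325] lipdrop 44.8
```

View pics/scene10.png

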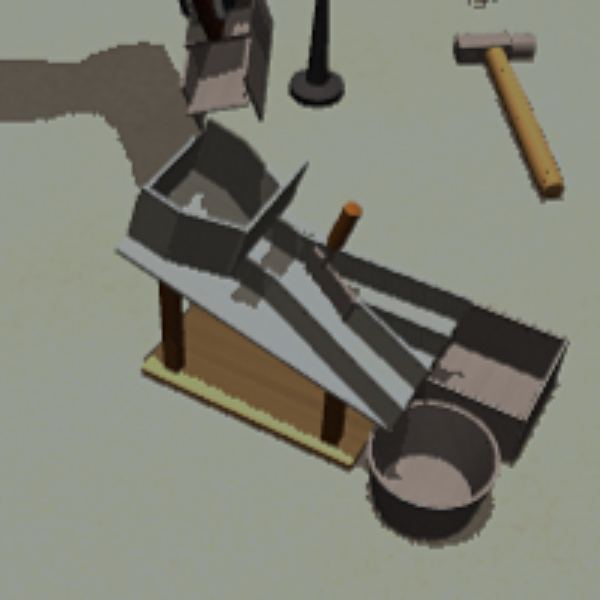

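Run:
```python
from h import *
z=load("scene0")
def proj(P):
    c=rot(z['rotation']).inv().apply(np.array(P)-z['xyz']);return (z['fx']*c[0]/c[2]+z['cx'],z['fy']*c[1]/c[2]+z['cy'])
u,v=proj([.497,-.0105,.25]);print(u,v,(u-180)*3,(v-90)*3)
for s in(-.025,.025):
    # lip corners, heading -58
    h=np.radians(-58);P=np.array([.497,-.0105,.25])+s*np.array([-np.sin(h),np.cos(h),.25]);u,v=proj(P);print((u-180)*3,(v-90)*3)
print(plane(z,180+225/3,90+108/3,.25))
u,v=proj([.486,-.018,.2]);print("hop",(u-180)*3,(v-90)*3)
```

```text
251.33608267470112 125.59329596491126 214.00824802410335 106.77988789473379
179.92331195426794 111.71038518752505
248.6109446795965 101.77449484269367
[ 0.50416749 -0.00679434  0.25      ]
hop 197.09846531936012 160.0480284558643
```

```bash
python3 -m jog '[[1,-4,0,7],[2,-9,0,14],[4,-14,0,21],[6,-19,0,28],[9,-23,0,35],[13,-27,0,42],[17,-30,0,49],[21,-33,0,56],[25,-36,0,63],[30,-37,0,70],[35,-39,0,77],[40,-39,0,84]]'; python3 st.py
python3 - <<'E'
from plan import *
ph=list(range(7,60,7))
for a,d,p,Rw,W in plan(ph,[(.014,.006,.25)]*len(ph)):
    print(a,d.round(0),p.round(3),"lipdrop",np.degrees(np.arcsin(-Rw[2,0])).round(1))
p,d=grab_frame("scene");cv2.imwrite("pics/scene11.png",cv2.resize(p[90:290,180:380],None,fx=3,fy=3))
E
```

```text
time_s: 23.28
position: [0.5071, 0.0172, 0.3214]
tcp_rot: [0.169, -0.286, 0.938, -0.097]
force: [-0.1, 0.0, -1.5]
gripper_width: 0.0112
q [ 0.6243 -0.2003 -0.6357  0.3732 -0.904  -1.8023] pos [0.5071 0.0172 0.3214] t 23.28 F [-0.1  0.  -1.5] w 0.0112
tilt 22.44 dir -12.9 q1deg 35.8
x [-0.78  -0.569 -0.262] y [-0.504  0.818 -0.278] z [ 0.372 -0.085 -0.924] xyaw -143.9
7 [-1. -6.  1.] [0.512 0.013 0.322] lipdrop 38.9
14 [ -0. -11.   1.] [0.513 0.008 0.323] lipdrop 40.7
21 [  2. -16.   1.] [0.514 0.003 0.324] lipdrop 42.3
28 [  4. -20.   1.] [ 0.515 -0.002  0.325] lipdrop 43.5
35 [  7. -25.   1.] [ 0.515 -0.007  0.325] lipdrop 44.4
42 [ 10. -29.   1.] [ 0.514 -0.012  0.325] lipdrop 44.8
49 [ 14. -32.   1.] [ 0.513 -0.017  0.325] lipdrop 44.8
56 [ 18. -35.   1.] [ 0.511 -0.022  0.325] lipdrop 44.4
```

View pics/scene11.png

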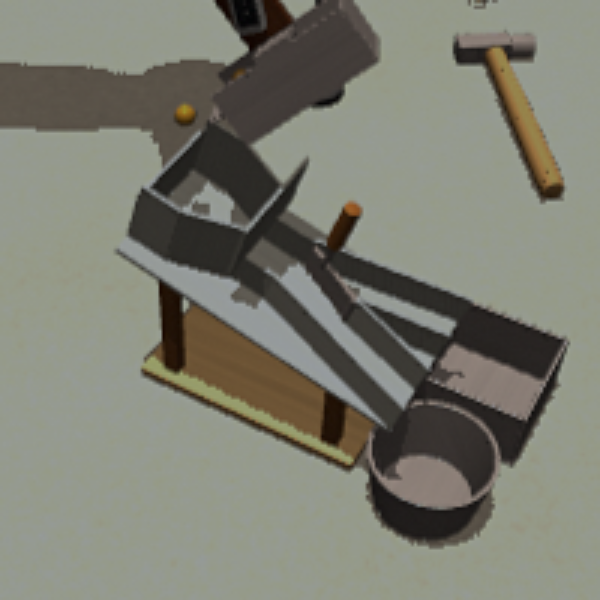

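Run:
```python
from h import *
z=load("scene0");C=np.array([[.9923,.1236],[-.1236,.9923]])
for h in(.2,.22,.24,.26):
    P=plane(z,180+185/3,90+115/3,h);print(h,P.round(3),(C@(P[:2]-[.486,-.018])).round(3))
```

```text
0.2 [0.444 0.019 0.2  ] [-0.037  0.042]
0.22 [ 0.461 -0.001  0.22 ] [-0.023  0.02 ]
0.24 [ 0.478 -0.021  0.24 ] [-0.008 -0.002]
0.26 [ 0.495 -0.041  0.26 ] [ 0.006 -0.024]
```

Run:
```python
from plan import *
ph=list(range(7,60,7))
for a,d,p,Rw,W in plan(ph,[(.036,.010,.25)]*len(ph)):
    print(a,d.round(0),p.round(3),"minz",W[:,2].min().round(3))
```

```text
7 [-22. -11.   9.] [0.533 0.019 0.322] minz 0.229
14 [-21. -16.   9.] [0.535 0.015 0.323] minz 0.231
21 [-19. -21.   9.] [0.536 0.01  0.324] minz 0.232
28 [-17. -25.   9.] [0.536 0.004 0.325] minz 0.234
35 [-14. -30.   9.] [ 0.536 -0.001  0.325] minz 0.235
42 [-10. -34.   9.] [ 0.535 -0.006  0.325] minz 0.236
49 [ -6. -37.   9.] [ 0.534 -0.011  0.325] minz 0.235
56 [ -2. -40.   9.] [ 0.532 -0.016  0.325] minz 0.234
```

```bash
python3 -m jog '[[-22,-11,9,3]]'
python3 - <<'E'
from rig import *
import cv2
p,d=grab_frame("scene");cv2.imwrite("pics/scene12.png",cv2.resize(p[90:290,180:380],None,fx=3,fy=3))
E
```

```text
time_s: 23.42
position: [0.5305, 0.0191, 0.3222]
tcp_rot: [0.171, -0.264, 0.945, -0.092]
force: [-0.8, -0.2, -1.8]
gripper_width: 0.0115
```

View pics/scene12.png

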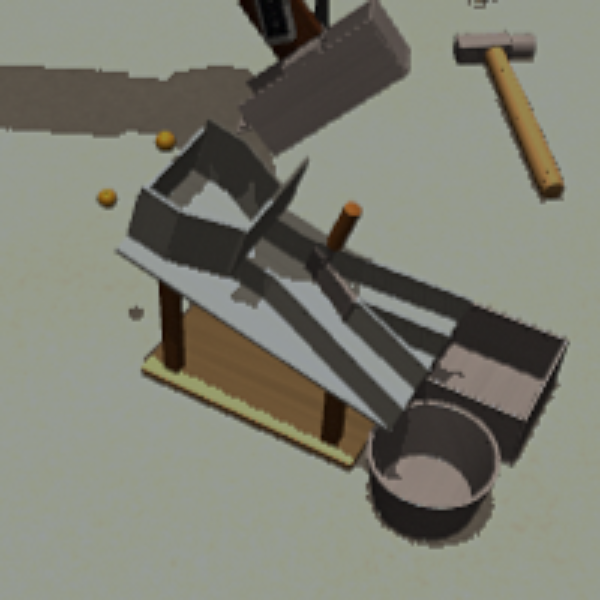

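```bash
python3 -m jog '[[0,0,0,0],[0,0,0,0],[0,0,0,0]]'
python3 - <<'E'
from rig import *
import cv2
p,d=grab_frame("scene");cv2.imwrite("pics/scene13.png",p)
E
```

```text
time_s: 23.72
position: [0.5323, 0.0204, 0.3215]
tcp_rot: [0.171, -0.265, 0.944, -0.093]
force: [0.4, -0.4, -1.7]
gripper_width: 0.0109
```

View pics/scene13.png

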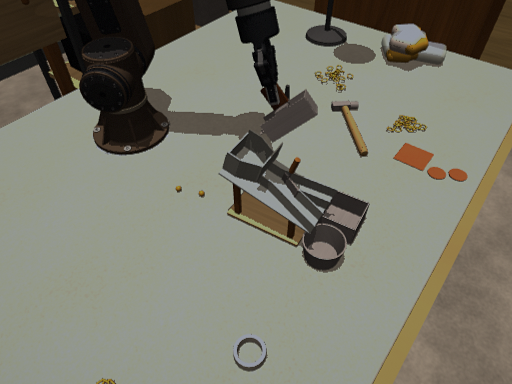

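```bash
cat > beads.py <<'E'
from h import *
from rig import *
def find(n,tag=None):
    m=camera_model(n);t=sense()['time_s'];p,d=grab_frame(n)
    z=dict(m,p=p,d=d)
    if tag: cv2.imwrite(f"pics/{tag}.png",p)
    hsv=cv2.cvtColor(p,cv2.COLOR_BGR2HSV)
    M=((hsv[...,0]>14)&(hsv[...,0]<32)&(hsv[...,1]>130)&(hsv[...,2]>50)).astype(np.uint8)
    c=cv2.connectedComponentsWithStats(M)
    out=[]
    for i in range(1,c[0]):
        if 4<c[2][i,4]<150:
            P=plane(z,c[3][i,0],c[3][i,1],.008)
            if .1<P[0]<.9 and -.7<P[1]<.5: out.append((c[3][i].round(1),c[2][i,4],P[:2].round(4)))
    return t,out
if __name__=="__main__":
    import sys
    for n in sys.argv[1:]:
        t,o=find(n);print(n,round(t,2))
        for a in o: print("  ",*a)
E
python3 beads.py scene top scene
```

```text
scene 23.77
   [175.2 187.5] 18 [ 0.3023 -0.1009]
   [198.8 192.8] 20 [ 0.3663 -0.0762]
   [233.1 207.7] 9 [ 0.4732 -0.0605]
   [229. 214.] 5 [ 0.4786 -0.0833]
   [238.3 218.3] 18 [ 0.5064 -0.0799]
   [252.3 224.9] 15 [ 0.5473 -0.0748]
   [297.6 234.1] 83 [ 0.6522 -0.03  ]
   [267.4 231.9] 16 [ 0.59   -0.0695]
   [282.8 239.1] 16 [ 0.6324 -0.0642]
   [293.3 244.2] 6 [ 0.6609 -0.0612]
   [105.6 381.2] 55 [ 0.5596 -0.5287]
top 23.82
   [460.8 185.5] 6 [ 0.6184 -0.544 ]
   [263.7 300.1] 7 [ 0.3604 -0.0767]
   [275.1 329.4] 7 [ 0.2945 -0.1018]
scene 23.87
   [169.9 186.8] 21 [ 0.2889 -0.108 ]
   [194.4 192.2] 21 [ 0.3557 -0.082 ]
   [233.2 207.9] 10 [ 0.4739 -0.061 ]
   [236.4 217.4] 22 [ 0.5008 -0.0804]
   [253.5 225.4] 18 [ 0.5508 -0.0744]
   [297.6 233.9] 86 [ 0.652  -0.0294]
   [267.5 231.9] 16 [ 0.5904 -0.0694]
   [282.8 239.1] 16 [ 0.6324 -0.0644]
   [293.2 244. ] 5 [ 0.6603 -0.061 ]
   [105.6 381.2] 53 [ 0.5597 -0.5286]
```

```bash
python3 to.py .475 -.342 .295
```

```text
shift mm [ 246.2 -271.6   34.2] len 368.0
```

```bash
python3 -m jog '[[6,-7,1,-7],[24,-27,3,-14],[50,-55,7,-21],[76,-84,11,-28],[102,-113,14,-35],[128,-142,18,-42],[154,-170,22,-49],[180,-199,25,-56],[206,-227,29,-63],[228,-252,32,-70],[240,-265,33,-77],[246,-272,34,-84]]'; python3 beads.py scene
```

```text
time_s: 24.92
position: [0.4809, -0.3085, 0.2979]
tcp_rot: [-0.093, 0.734, -0.65, 0.17]
force: [1.0, -0.3, -1.4]
gripper_width: 0.0113
scene 24.92
   [191.8 192.2] 20 [ 0.3502 -0.0863]
   [263.5 207.4] 141 [ 0.5347 -0.0117]
   [248.1 206.2] 17 [ 0.5007 -0.0331]
   [233.2 207.9] 10 [ 0.4739 -0.061 ]
   [244.8 209.2] 8 [ 0.5004 -0.0464]
   [253.7 210. ] 6 [ 0.5201 -0.0344]
   [250.  212.6] 5 [ 0.5181 -0.047 ]
   [253.  225.2] 52 [ 0.5493 -0.0745]
   [270.7 221.6] 7 [ 0.5774 -0.0384]
   [279.2 224.2] 13 [ 0.5989 -0.0322]
   [286.2 228.2] 13 [ 0.62   -0.0321]
   [297.4 234. ] 69 [ 0.6519 -0.0301]
   [285.6 240.4] 28 [ 0.6398 -0.0633]
   [105.6 381.2] 53 [ 0.5597 -0.5286]
```

```bash
python3 st.py; python3 -m jog '[[0,0,0,-7],[0,0,0,-14],[0,0,0,-21],[0,0,0,-28],[0,0,0,-35],[0,0,0,-42],[0,0,0,-48],[0,0,0,-48]]'; python3 beads.py scene|head -5; python3 st.py;python3 to.py .4695 -.347 .076
```

```text
q [-0.2363 -0.0494 -0.4167 -0.0043 -0.8144  0.3729] pos [ 0.4805 -0.3118  0.2972] t 24.97 F [ 1.3 -5.1 -0.4] w 0.0113
tilt 22.29 dir -13.1 q1deg -13.5
x [ 0.108 -0.985  0.134] y [-0.923 -0.15  -0.355] z [ 0.37  -0.086 -0.925] xyaw -83.7
time_s: 25.63
position: [0.4813, -0.3071, 0.2977]
tcp_rot: [-0.016, 0.936, -0.295, 0.193]
force: [0.9, 0.5, -2.0]
gripper_width: 0.0109
scene 25.63
   [165.1 185.9] 22 [ 0.2761 -0.1135]
   [191.8 192.2] 20 [ 0.3502 -0.0863]
   [262.3 208. ] 146 [ 0.5336 -0.0153]
   [244.2 201.3] 6 [ 0.482 -0.026]
q [-2.2580e-01 -5.3900e-02 -4.2140e-01 -9.0000e-04 -8.1360e-01  1.1788e+00] pos [ 0.4813 -0.3071  0.2977] t 25.68 F [ 0.4 -0.2 -2.5] w 0.0108
tilt 22.33 dir -12.8 q1deg -12.9
x [ 0.747 -0.564  0.351] y [-0.552 -0.821 -0.146] z [ 0.37  -0.084 -0.925] xyaw -37.0
shift mm [-64.1  71.6 204. ] len 226.0
```

```bash
cat > kin.py <<'E'
import numpy as np
from scipy.optimize import least_squares
from scipy.spatial.transform import Rotation as R
D=[([1.46112636e+00,3.59240966e-01,1.12695994e-02,-2.67572969e-04,-1.22409725e+00,-2.88095381e-01],[.26135357,.62196849,.24156465]),
([8.85179074e-01,9.17799175e-02,-2.95695103e-01,0,-1.18328488,8.14373247e-01],[.45514048,.25348969,.26039291]),
([2.75964286e-01,2.31919038e-01,-1.26195178e-01,0,-1.21397882,1.41792958],[.60261863,-.02870108,.25950506]),
([-3.55254349e-01,3.12882966e-01,1.86465792e-01,0,-1.44454724,1.57837579],[.53804307,-.40411469,.3504065]),
([-.3118,1.00419,1.25157,.02375,-1.7444,1.54215],[.87381,-.49205,.27844]),
([1.4854,.1412,-.127,.1353,-1.3859,2.8544],[.2807,.4871,.3386]),
([1.4126,-.2415,-.6666,.4215,-1.204,3.0299],[.357,.2488,.3285]),
([-.3331,.2428,-.6374,-.1416,-.3008,1.7117],[.4698,-.3474,.0737]),
([.7608,-.2869,-.7554,.4111,-.92,-.4886],[.4574,.0337,.3]),
([.6243,-.2003,-.6357,.3732,-.904,-1.8023],[.5071,.0172,.3214]),
([-.3276,-.0254,-.3669,-.0542,-.8388,1.6062],[.4696,-.3464,.3005])]
def fk(P,q,s4=1):
    a0,b,z0,e,l1,l2,h,t=P
    T=R.from_euler('z',q[0])
    F=R.from_euler('y',q[1]-q[2])
    W=F*R.from_euler('x',s4*q[3])*R.from_euler('y',-q[4])
    p=T.apply(np.array([a0,b,z0])+R.from_euler('y',q[1]).apply([e,0,l1])+F.apply([l2,0,h])+W.apply([t,0,0]))
    return p,(T*W).apply([1,0,0])
def fit(s4):
    f=lambda P:np.concatenate([fk(P,q,s4)[0]-p for q,p in D])
    return least_squares(f,[.1,-.19,.4,0,.5,.5,0,.25])
if __name__=="__main__":
    for s in(1,-1):
        r=fit(s);print(s,r.cost,np.abs(r.fun).max(),r.x.round(4))
        print(fk(r.x,D[7][0],s)[1],fk(r.x,D[6][0],s)[1])
E
python3 kin.py
```

```text
1 0.031531928661701 0.08510922532856785 [ 0.0238 -0.223  -0.1014  0.0682  0.5454  0.416   0.0265  0.009 ]
[ 0.34760089 -0.16451308 -0.92309754] [-0.38101742  0.03589683 -0.92387074]
-1 0.0031740737010730975 0.038238092215928554 [-0.1054 -0.1886  0.3155  0.0943  0.5614  0.5156 -0.0489  0.3482]
[ 0.37494496 -0.0854822  -0.92309754] [ 0.37327418 -0.08443482 -0.92387074]
```

Run:
```python
from kin import *
import numpy as np
def fk2(P,q,s4=-1):
    a0,b,z0,e,l1,l2,h,t,w,w2,c=P
    T=R.from_euler('z',q[0]);F=R.from_euler('y',q[1]-q[2])
    W=F*R.from_euler('x',s4*q[3])*R.from_euler('y',-q[4])
    return T.apply(np.array([a0,b,z0])+R.from_euler('y',q[1]).apply([e,0,l1])+F.apply([l2,0,h])+(F*R.from_euler('x',s4*q[3])).apply([0,0,w2])+W.apply([t,w,c]))
f=lambda P:np.concatenate([fk2(P,q)-p for q,p in D])
best=None
for i in range(20):
    r=least_squares(f,np.random.default_rng(i).normal([.1,-.19,.4,0,.5,.5,0,.25,0,0,0],.15))
    if best is None or r.cost<best.cost: best=r
print(best.cost,best.x.round(4));print((best.fun.reshape(-1,3)*1000).round(0))
```

```text
9.69719577158047e-09 [-0.000e+00  1.000e-04  1.987e-01 -0.000e+00  6.016e-01  4.636e-01
  2.000e-04  3.622e-01 -1.919e-01 -1.000e-04  0.000e+00]
[[-0.  0. -0.]
 [-0.  0. -0.]
 [-0.  0. -0.]
 [-0. -0.  0.]
 [ 0.  0. -0.]
 [-0.  0. -0.]
 [ 0. -0.  0.]
 [-0. -0.  0.]
 [ 0. -0.  0.]
 [-0.  0. -0.]
 [-0. -0. -0.]]
```

```bash
python3 -m jog '[[-4,5,8,-6],[-14,16,34,-12],[-26,30,74,-17],[-40,45,114,-18.2],[-52,58,150,-18.2],[-59,66,178,-18.2],[-62,70,192,-18.2],[-63,71,199,-18.2],[-63,71,201,-18.2],[-63,71,201,-18.2]]'; python3 st.py
python3 - <<'E'
from rig import *
import cv2,numpy as np
p,d=grab_frame("scene");cv2.imwrite("pics/scene14.png",cv2.resize(p[170:330,80:240],None,fx=3.5,fy=3.5))
E
```

```text
time_s: 26.52
position: [0.4704, -0.3473, 0.0796]
tcp_rot: [0.014, 0.97, -0.147, 0.193]
force: [0.7, -0.4, -1.1]
gripper_width: 0.0111
q [-0.3311  0.2339 -0.6325 -0.1294 -0.3188  1.7165] pos [ 0.4704 -0.3473  0.0796] t 26.52 F [ 0.7 -0.4 -1.1] w 0.0111
tilt 22.35 dir -12.9 q1deg -19.0
x [ 0.882 -0.279  0.379] y [-0.29  -0.956 -0.029] z [ 0.371 -0.085 -0.925] xyaw -17.6
```

View pics/scene14.png

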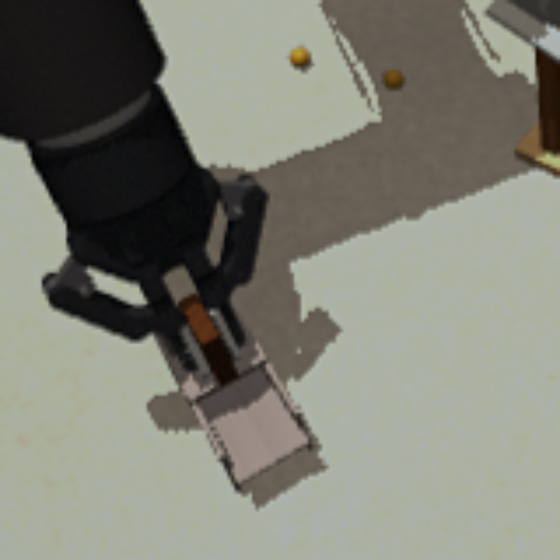

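```bash
python3 -m jog '[[-1,0,3,0],[-2,0,5,0],[-2.4,0,6,0],[-2.4,0,6,0]]'; python3 -m jog '[[-2,0,0,0],[-2,0,0,0],[-2,0,0,0],[-2,0,0,0],[-2,0,0,0],[-2,0,-10,0],[-2,0,-35,0],[-2,0,-70,0],[0,0,-105,0],[20,0,-140,0],[40,0,-175,0]]' 1;  python3 st.py
python3 - <<'E'
from rig import *
import cv2,numpy as np
p,d=grab_frame("scene");cv2.imwrite("pics/scene15.png",p)
E
```

```text
time_s: 26.9
position: [0.4698, -0.3469, 0.0731]
tcp_rot: [0.014, 0.97, -0.146, 0.193]
force: [-0.0, 0.1, -1.4]
gripper_width: 0.0112
time_s: 27.82
position: [0.4384, -0.343, 0.2523]
tcp_rot: [0.015, 0.97, -0.147, 0.193]
force: [2.2, -0.3, -0.7]
gripper_width: 0.0855
q [-0.344  -0.034  -0.4826 -0.0669 -0.7361  1.6558] pos [ 0.4384 -0.343   0.2523] t 27.82 F [ 2.2 -0.3 -0.7] w 0.0855
tilt 22.32 dir -12.9 q1deg -19.7
x [ 0.883 -0.279  0.379] y [-0.29  -0.957 -0.028] z [ 0.37  -0.085 -0.925] xyaw -17.5
```

View pics/scene15.png

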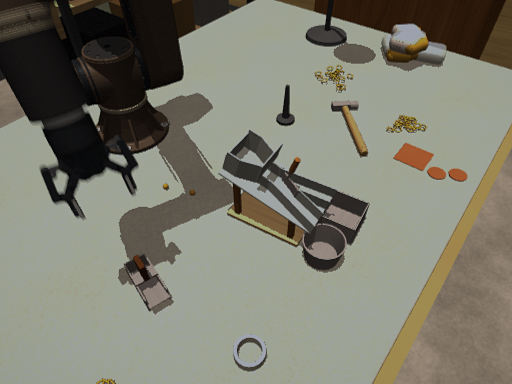

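```bash
python3 to.py -.216 -.47 .34
```

```text
shift mm [-515.   306.7 -310.8] len 675.0
```

```bash
python3 -m jog '[[-8,5,-10,0],[-28,17,-28,0],[-56,34,-50,0],[-85,51,-70,0],[-115,69,-88,0],[-145,87,-104,0],[-175,105,-120,0],[-205,122,-136,0],[-235,140,-152,0],[-265,158,-168,0],[-295,176,-184,0],[-325,194,-200,0]]'; python3 -m jog '[[-29,17,-17,0],[-59,35,-34,0],[-89,53,-51,0],[-119,71,-70,0],[-149,89,-88,0],[-174,103,-102,0],[-186,110,-110,0],[-190,113,-111,0],[-190,113,-111,0]]'; python3 st.py
```

```text
time_s: 28.87
position: [0.021, -0.4208, 0.307]
tcp_rot: [0.015, 0.97, -0.146, 0.193]
force: [1.8, -1.0, -0.5]
gripper_width: 0.0857
time_s: 29.62
position: [-0.1643, -0.4801, 0.3552]
tcp_rot: [0.008, 0.969, -0.174, 0.172]
force: [-0.0, 0.8, 0.3]
gripper_width: 0.0854
q [-1.7872  0.077  -0.004  -0.3473 -1.4915  3.0299] pos [-0.1643 -0.4801  0.3552] t 29.62 F [-0.   0.8  0.3] w 0.0854
tilt 19.83 dir -12.9 q1deg -102.4
x [ 0.88  -0.336  0.336] y [-0.341 -0.939 -0.044] z [ 0.331 -0.076 -0.941] xyaw -20.9
```

```bash
python3 -m jog '[[0,0,0,-7],[0,0,0,-14],[0,0,0,-21],[0,0,0,-28],[0,0,0,-35],[0,0,0,-42],[0,0,0,-49],[0,0,0,-56],[0,0,0,-63],[0,0,0,-70],[0,0,0,-77],[0,0,0,-84]]'; python3 st.py
```

```text
time_s: 30.62
position: [-0.0182, -0.4206, 0.3548]
tcp_rot: [0.123, 0.972, 0.198, 0.003]
force: [0.3, 0.3, 0.5]
gripper_width: 0.0853
q [-1.0781 -0.308  -0.48    0.0712 -1.1617  3.0298] pos [-0.0182 -0.4206  0.3548] t 30.62 F [0.3 0.3 0.5] w 0.0853
tilt 14.13 dir -77.3 q1deg -61.8
x [ 0.922  0.385 -0.044] y [ 0.384 -0.891  0.24 ] z [ 0.054 -0.238 -0.97 ] xyaw 22.7
```

```bash
python3 to.py -.34 -.42 .36; python3 -m jog '[[-25,-10,-2,0],[-55,-22,-4,0],[-85,-34,-6,0],[-115,-47,-8,0],[-145,-60,-11,0],[-175,-72,-13,0],[-205,-84,-16,0],[-235,-97,-19,0],[-265,-109,-22,0],[-295,-122,-24,0],[-295,-122,-24,0]]'; python3 st.py
```

```text
shift mm [-296.6 -122.9  -22.4] len 322.0
time_s: 31.53
position: [-0.0854, -0.3438, 0.3501]
tcp_rot: [0.129, 0.975, 0.183, -0.018]
force: [-0.6, -0.2, 0.7]
gripper_width: 0.0854
q [-1.1147 -0.4793 -0.5948  0.1103 -1.2177  3.0299] pos [-0.0854 -0.3438  0.3501] t 31.53 F [-0.6 -0.2  0.7] w 0.0854
tilt 14.93 dir -87.5 q1deg -63.9
x [ 0.933  0.351 -0.083] y [ 0.36  -0.9    0.244] z [ 0.011 -0.257 -0.966] xyaw 20.6
```

```bash
cat > ik.py <<'E'
from kin import *
X=dict(z0=.1987,l1=.6016,l2=.4636,t=.3622,w=-.1919)
lo=np.array([-3.0,-1.4,-1.01,-3.0,-3.0]);hi=np.array([3.0,2.1,1.24,1.65,-.02])
def fk5(q):
    T=R.from_euler('z',q[0]);F=R.from_euler('y',q[1]-q[2])
    W=F*R.from_euler('x',-q[3])*R.from_euler('y',-q[4])
    p=T.apply(np.array([0,0,X['z0']])+R.from_euler('y',q[1]).apply([0,0,X['l1']])+F.apply([X['l2'],0,0])+W.apply([X['t'],X['w'],0]))
    return p,(T*W).apply([1,0,0]),(T*W).apply([0,1,0])
def ik(p,z):
    z=np.array(z)/np.linalg.norm(z);best=None
    az=np.arctan2(p[1],p[0])
    for k in (0,.4,-.4,.8):
        r=least_squares(lambda q:np.concatenate([(fk5(q)[0]-p)*3,fk5(q)[1]-z]),np.clip([az+.4+k,0.1,-.7,0,-.6],lo,hi),bounds=(lo,hi))
        if best is None or r.cost<best.cost: best=r
    q=best.x;pp,zz,_=fk5(q)
    return q,np.linalg.norm(pp-p)*1000,np.degrees(np.arccos(np.clip(zz@z,-1,1)))
E
python3 - <<'E'
from ik import *
for nm,zl in dict(now=(.011,-.257),down=(0,0),a=(-.1,-.15),b=(-.05,-.05),c=(-.1,-.03),d=(-.1,.0),e=(-.165,-.05)).items():
    z=[*zl,-np.sqrt(1-zl[0]**2-zl[1]**2)]
    for b in ((.3502,-.0863,.012),(.2761,-.1135,.012)):
        q,e,a=ik(np.array(b),z);print(nm,b,q.round(2),"err mm",e.round(1),"deg",a.round(2))
E
```

```text
now (0.3502, -0.0863, 0.012) [ 0.48  0.2  -1.01  0.33 -0.55] err mm 17.9 deg 4.74
now (0.2761, -0.1135, 0.012) [ 0.42  0.13 -1.01  0.18 -0.63] err mm 37.5 deg 9.46
down (0.3502, -0.0863, 0.012) [ 0.32  0.17 -0.95 -0.   -0.45] err mm 0.0 deg 0.0
down (0.2761, -0.1135, 0.012) [ 0.24  0.1  -1.01 -0.08 -0.48] err mm 7.0 deg 2.17
a (0.3502, -0.0863, 0.012) [ 0.43  0.22 -0.97  0.19 -0.54] err mm 0.0 deg 0.0
a (0.2761, -0.1135, 0.012) [ 0.37  0.15 -1.01  0.09 -0.59] err mm 13.3 deg 3.49
b (0.3502, -0.0863, 0.012) [ 0.35  0.19 -0.94  0.06 -0.5 ] err mm 0.0 deg 0.0
b (0.2761, -0.1135, 0.012) [ 0.29  0.12 -1.01 -0.01 -0.53] err mm 8.2 deg 2.38
c (0.3502, -0.0863, 0.012) [ 0.32  0.22 -0.87 -0.   -0.58] err mm 0.0 deg 0.0
c (0.2761, -0.1135, 0.012) [ 0.3   0.13 -1.01 -0.01 -0.54] err mm 1.0 deg 0.3
d (0.3502, -0.0863, 0.012) [ 0.29  0.23 -0.85 -0.05 -0.59] err mm 0.0 deg 0.0
d (0.2761, -0.1135, 0.012) [ 0.27  0.13 -0.99 -0.05 -0.54] err mm 0.0 deg 0.0
e (0.3502, -0.0863, 0.012) [ 0.32  0.26 -0.83 -0.01 -0.66] err mm 0.0 deg 0.0
e (0.2761, -0.1135, 0.012) [ 0.31  0.17 -0.98 -0.   -0.6 ] err mm 0.0 deg 0.0
```

```bash
python3 to.py .1 -.43 .36;python3 to.py .33 -.32 .37
```

```text
shift mm [141.8 146.9  14.7] len 205.0
shift mm [394.1 133.2 -20.7] len 417.0
```

```bash
python3 -m jog '[[8,8,1,7],[30,31,4,14],[56,58,8,21],[82,85,11,28],[112,110,13,35],[145,130,12,42],[182,136,8,49],[221,137,2,56],[260,136,-3,63],[299,135,-9,70],[336,134,-14,77],[370,133,-18,84]]'; python3 st.py;python3 to.py .47 -.1 .37;python3 to.py .46 .14 .37
```

```text
time_s: 32.53
position: [0.2703, -0.346, 0.3682]
tcp_rot: [0.115, 0.896, -0.425, 0.061]
force: [0.3, -0.8, 0.5]
gripper_width: 0.0853
q [-0.2311 -0.2433 -0.489   0.2629 -1.2625  0.8436] pos [ 0.2703 -0.346   0.3682] t 32.53 F [ 0.3 -0.8  0.5] w 0.0853
tilt 14.92 dir -87.3 q1deg -13.2
x [ 0.631 -0.748  0.207] y [-0.775 -0.612  0.153] z [ 0.012 -0.257 -0.966] xyaw -49.8
shift mm [ -57.5 -305.2  -62.7] len 317.0
shift mm [-243.2 -444.5 -124.5] len 522.0
```

```bash
python3 -m jog '[[-6,-32,-7,7],[-12,-70,-14,14],[-19,-108,-22,21],[-27,-147,-30,28],[-36,-185,-38,35],[-47,-222,-47,42],[-60,-258,-56,49],[-76,-292,-65,56],[-96,-323,-74,63],[-118,-350,-82,70],[-140,-372,-90,77],[-158,-388,-96,84]]'; python3 st.py; python3 to.py .46 .14 .37
```

```text
time_s: 33.53
position: [0.4676, 0.0339, 0.368]
tcp_rot: [-0.053, -0.441, 0.888, -0.119]
force: [1.9, -0.0, 0.6]
gripper_width: 0.0856
q [ 0.6682 -0.0257 -0.2896  0.2113 -1.4639 -1.3556] pos [0.4676 0.0339 0.368 ] t 33.53 F [ 1.9 -0.   0.6] w 0.0856
tilt 14.91 dir -87.6 q1deg 38.3
x [-0.605 -0.771  0.198] y [-0.796  0.582 -0.164] z [ 0.011 -0.257 -0.966] xyaw -128.1
shift mm [-76.9  67.5 -29.3] len 106.0
```

```bash
python3 beads.py top
```

```text
top 33.53
   [463.2 191.4] 5 [ 0.6044 -0.5486]
   [266.4 305.6] 9 [ 0.3482 -0.0828]
   [279.2 338.3] 9 [ 0.2746 -0.1107]
```

```bash
python3 -m jog '[[-4,4,-2,7],[-12,10,-4,14],[-20,18,-8,21],[-30,26,-11,28],[-40,35,-15,35],[-50,44,-19,42],[-60,52,-23,49],[-68,59,-26,56],[-74,64,-28,63],[-77,67,-29,70],[-77,67,-29,77],[-77,67,-29,82]]'; python3 st.py
```

```text
time_s: 34.58
position: [0.4596, 0.138, 0.3698]
tcp_rot: [0.038, 0.249, 0.96, -0.124]
force: [-0.7, -0.5, 0.4]
gripper_width: 0.0856
q [ 0.8477  0.0281 -0.2192  0.1794 -1.5141 -2.9543] pos [0.4596 0.138  0.3698] t 34.58 F [-0.7 -0.5  0.4] w 0.0856
tilt 14.9 dir -87.6 q1deg 48.6
x [-0.873  0.469 -0.135] y [ 0.488  0.845 -0.219] z [ 0.011 -0.257 -0.966] xyaw 151.7
```

```bash
python3 -m jog '[[0,0,0,4],[0,0,0,8],[0,0,0,14],[0,0,0,21],[0,0,0,28],[0,0,0,35],[0,0,0,42],[0,0,0,49]]'; python3 st.py
```

```text
time_s: 35.25
position: [0.5146, 0.0515, 0.3787]
tcp_rot: [-0.003, 0.445, 0.893, -0.065]
force: [0.3, -0.0, -0.2]
gripper_width: 0.0854
q [ 0.5287  0.0849 -0.0724  0.0656 -1.526  -3.0296] pos [0.5146 0.0515 0.3787] t 35.25 F [ 0.3 -0.  -0.2] w 0.0854
tilt 7.45 dir -119.4 q1deg 30.3
x [-0.605  0.795 -0.052] y [ 0.794  0.596 -0.119] z [-0.064 -0.113 -0.992] xyaw 127.3
```

```bash
python3 -m jog '[[0,0,0,7],[0,0,0,14],[0,0,0,21],[0,0,0,28],[0,0,0,35],[0,0,0,42],[0,0,0,49]]'; python3 st.py
```

```text
time_s: 35.83
position: [0.5389, -0.0531, 0.3708]
tcp_rot: [-0.053, 0.587, 0.808, -0.0]
force: [-0.0, -0.5, 0.7]
gripper_width: 0.0857
q [ 0.2069  0.1385  0.0336 -0.0789 -1.5381 -3.0296] pos [ 0.5389 -0.0531  0.3708] t 35.83 F [-0.  -0.5  0.7] w 0.0857
tilt 6.12 dir 144.2 q1deg 11.9
x [-0.305  0.949  0.086] y [ 0.949  0.31  -0.063] z [-0.087  0.062 -0.994] xyaw 107.8
```

```bash
python3 - <<'E'
from ik import *
zl=(-.087,.062)
z=[*zl,-np.sqrt(1-zl[0]**2-zl[1]**2)]
for b in ((.349,-.0845,.015),(.349,-.0845,.1),(.2755,-.112,.015),(.2755,-.112,.1),(.486,-.018,.26)):
    q,e,a=ik(np.array(b),z);print(b,q.round(2),"err mm",e.round(1),"deg",a.round(2))
E
python3 to.py .36 -.083 .16
```

```text
(0.349, -0.0845, 0.015) [ 0.23  0.22 -0.81 -0.14 -0.62] err mm 0.0 deg 0.0
(0.349, -0.0845, 0.1) [ 0.23  0.05 -0.73 -0.11 -0.87] err mm 0.0 deg 0.0
(0.2755, -0.112, 0.015) [ 0.19  0.13 -0.94 -0.14 -0.58] err mm 0.0 deg 0.0
(0.2755, -0.112, 0.1) [ 0.19 -0.07 -0.85 -0.1  -0.87] err mm 0.0 deg 0.0
(0.486, -0.018, 0.26) [ 0.3   0.09 -0.27 -0.09 -1.28] err mm 0.0 deg 0.0
shift mm [   8.  -165.7  223.2] len 278.0
```

```bash
python3 -m jog '[[0,-12,5,-7],[0,-36,15,-14],[1,-66,35,-21],[2,-98,62,-28],[3,-128,94,-35],[4,-150,130,-42],[6,-161,165,-49],[7,-165,195,-56],[8,-166,215,-60],[8,-166,223,-60],[8,-166,223,-60]]'; python3 st.py
python3 - <<'E'
from h import *
from rig import *
m=camera_model("wrist");p,d=grab_frame("wrist");cv2.imwrite("pics/wrist16.png",cv2.convertScaleAbs(p,alpha=1.4))
np.savez("wrist16.npz",p=p,d=d,**m)
E
cat > wb.py <<'E'
from h import *
import sys
def wray(z,u,v):
    a=(u-z['cx'])/z['fx'];b=(v-z['cy'])/z['fy'];th=np.hypot(a,b)+1e-12
    return rot(z['rotation']).apply([np.sin(th)*a/th,np.sin(th)*b/th,np.cos(th)])
z=load(sys.argv[1]);hsv=cv2.cvtColor(z['p'],cv2.COLOR_BGR2HSV)
M=((hsv[...,0]>12)&(hsv[...,0]<32)&(hsv[...,1]>110)&(hsv[...,2]>35)).astype(np.uint8)
c=cv2.connectedComponentsWithStats(M)
for i in range(1,c[0]):
    if c[2][i,4]>25:
        u,v=c[3][i];r=wray(z,u,v);t=(.008-z['xyz'][2])/r[2];print(c[3][i].round(1),c[2][i,4],(z['xyz']+t*r).round(4))
E
python3 wb.py wrist16
```

```text
time_s: 36.75
position: [0.3588, -0.0831, 0.1594]
tcp_rot: [-0.048, 0.105, 0.993, 0.026]
force: [1.4, -0.4, 0.9]
gripper_width: 0.0853
q [ 0.2287 -0.0205 -0.6321 -0.0925 -1.0344 -1.9599] pos [ 0.3588 -0.0831  0.1594] t 36.75 F [ 1.4 -0.4  0.9] w 0.0853
tilt 6.19 dir 145.7 q1deg 13.1
x [-0.973  0.206  0.1  ] y [0.211 0.977 0.041] z [-0.089  0.061 -0.994] xyaw 168.0
[204.3 119.1] 183 [ 0.2759 -0.1107  0.008 ]
[248.3 186.1] 182 [ 0.35   -0.0833  0.008 ]
[376.5 259.5] 227 [0.4661 0.0421 0.008 ]
[319.8 303.1] 3146 [ 0.5046 -0.0321  0.008 ]
[ 22.4 364.4] 41 [ 0.5703 -0.5444  0.008 ]
```

View pics/wrist16.png

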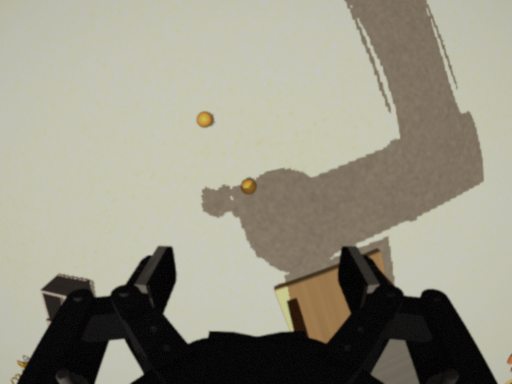

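```bash
python3 to.py .3506 -.0836 .0155
```

```text
shift mm [ -5.2  -8.5 145.1] len 145.0
```

```bash
python3 -m jog '[[-2,-4,12,0],[-4,-8,40,0],[-5,-8.5,76,0],[-5,-8.5,108,0],[-5,-8.5,130,0],[-5,-8.5,141,0],[-5,-8.5,145,0],[-5,-8.5,145,0],[-5,-8.5,145,0]]' 0.5 60; python3 st.py
python3 - <<'E'
from h import *
from rig import *
p,d=grab_frame("wrist");cv2.imwrite("pics/wrist17.png",cv2.convertScaleAbs(p,alpha=1.4))
E
```

```text
time_s: 37.55
position: [0.3519, -0.0832, 0.0162]
tcp_rot: [-0.045, 0.104, 0.993, 0.026]
force: [-0.3, 0.8, -0.1]
gripper_width: 0.0429
q [ 0.2302  0.2175 -0.8068 -0.1368 -0.6197 -1.8957] pos [ 0.3519 -0.0832  0.0162] t 37.55 F [-0.3  0.8 -0.1] w 0.0429
tilt 6.01 dir 144.1 q1deg 13.2
x [-0.974  0.205  0.096] y [0.209 0.977 0.043] z [-0.085  0.061 -0.995] xyaw 168.1
```

View pics/wrist17.png

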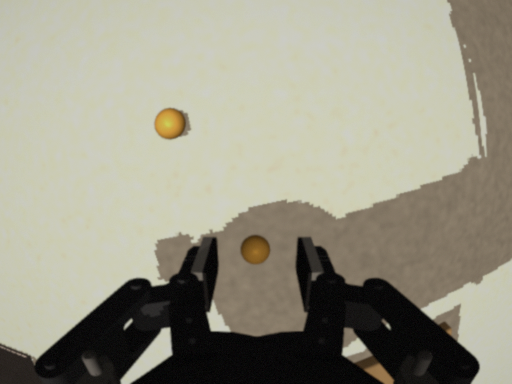

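Bead (255,249) sits midway between the tips (205 and 310). Close on it.

```bash
python3 -m jog '[[0,0,0,0],[0,0,0,0],[0,0,0,0],[0,0,0,0],[0,0,0,0]]' 0 30
python3 - <<'E'
from h import *
from rig import *
p,d=grab_frame("wrist");cv2.imwrite("pics/wrist18.png",cv2.convertScaleAbs(p,alpha=1.4))
E
python3 to.py .35 -.083 .12
```

```text
time_s: 38.02
position: [0.3511, -0.0834, 0.0159]
tcp_rot: [-0.045, 0.104, 0.993, 0.026]
force: [-0.4, -0.9, 6.2]
gripper_width: 0.0133
shift mm [  11.1    4.7 -103.4] len 104.0
```

View pics/wrist18.png

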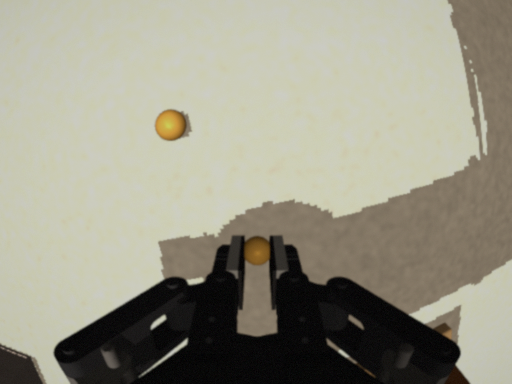

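```bash
python3 -m jog '[[0,0,-3,0],[1,0,-8,0],[3,1,-20,0],[5,2,-40,0],[7,3,-68,0],[9,4,-96,0],[12,5,-115,0],[12,5,-120,0]]' 0 40; python3 st.py
python3 - <<'E'
from h import *
from rig import *
p,d=grab_frame("wrist");cv2.imwrite("pics/wrist19.png",cv2.convertScaleAbs(p,alpha=1.4))
E
python3 to.py .486 -.018 .25
```

```text
time_s: 38.73
position: [0.3513, -0.0834, 0.1393]
tcp_rot: [-0.044, 0.104, 0.993, 0.027]
force: [0.4, 0.5, -0.6]
gripper_width: 0.0123
q [ 0.2332 -0.0124 -0.6778 -0.0957 -0.9724 -1.9555] pos [ 0.3513 -0.0834  0.1393] t 38.73 F [ 0.4  0.5 -0.6] w 0.0123
tilt 5.86 dir 142.7 q1deg 13.4
x [-0.975  0.204  0.092] y [0.208 0.977 0.044] z [-0.081  0.062 -0.995] xyaw 168.2
shift mm [-107.7   96.8 -117.7] len 187.0
```

View pics/wrist19.png

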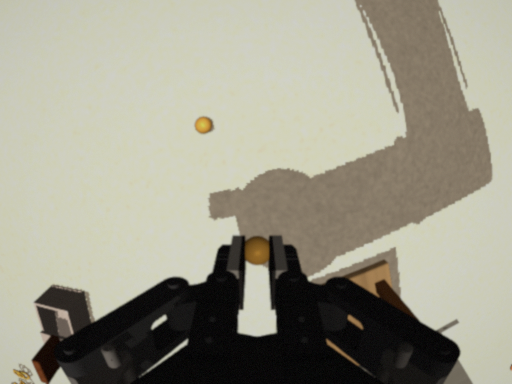

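```bash
python3 to.py .351 -.083 .235;python3 to.py .491 -.018 .235;  python3 to.py .491 -.018 .195
```

```text
shift mm [  9.2   4.5 -95.8] len 96.0
shift mm [-114.    97.2 -103.2] len 182.0
shift mm [-117.7   95.4  -63.4] len 164.0
```

```bash
python3 -m jog '[[1,1,-15,0],[4,3,-45,0],[5,6,-80,0],[-8,18,-102,0],[-34,38,-106,0],[-64,60,-106,0],[-92,80,-105,0],[-108,92,-104,0],[-114,96,-100,0],[-116,96,-82,0],[-118,95,-66,0],[-118,95,-63,0]]'; python3 -m jog '[[0,0,0,0],[0,0,0,0]]';python3 st.py
python3 - <<'E'
from h import *
from rig import *
p,d=grab_frame("scene");cv2.imwrite("pics/scene20.png",cv2.resize(p[90:290,180:380],None,fx=3,fy=3))
E
```

```text
time_s: 39.78
position: [0.4879, -0.0189, 0.1874]
tcp_rot: [-0.049, 0.104, 0.993, 0.025]
force: [-0.6, -0.3, -1.1]
gripper_width: 0.0127
time_s: 39.95
position: [0.49, -0.0189, 0.1913]
tcp_rot: [-0.046, 0.104, 0.993, 0.026]
force: [-0.2, -0.3, 0.3]
gripper_width: 0.0129
q [ 0.2954  0.152  -0.3582 -0.0926 -1.128  -2.0323] pos [ 0.49   -0.0189  0.1913] t 39.95 F [-0.2 -0.3  0.3] w 0.0129
tilt 6.09 dir 145.0 q1deg 16.9
x [-0.974  0.204  0.098] y [0.209 0.977 0.042] z [-0.087  0.061 -0.994] xyaw 168.2
```

View pics/scene20.png

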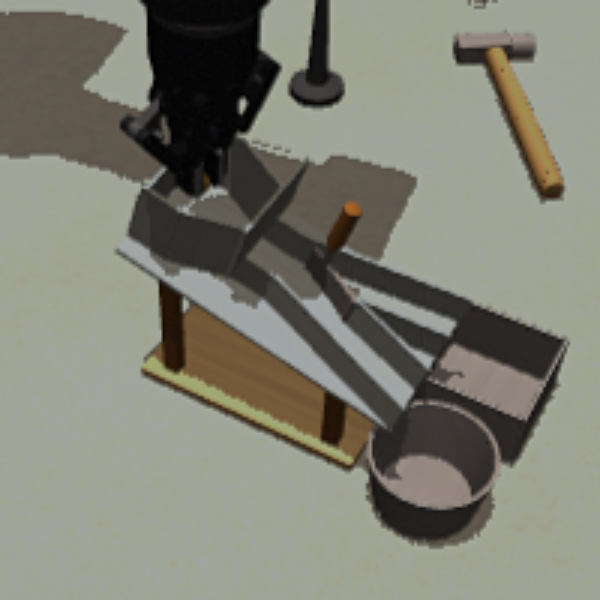

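Inside the hopper. Release by a small opening.

```bash
python3 -m jog '[[0,0,0,0],[0,0,0,0],[0,0,0,0],[0,0,0,0]]' 0.35
python3 - <<'E'
from h import *
from rig import *
p,d=grab_frame("scene");cv2.imwrite("pics/scene21.png",cv2.resize(p[90:290,180:380],None,fx=3,fy=3))
E
python3 -m jog '[[0,0,-10,0],[0,0,-35,0],[0,0,-60,0],[0,0,-75,0]]'; python3 st.py
python3 - <<'E'
from h import *
from rig import *
p,d=grab_frame("scene");cv2.imwrite("pics/scene22.png",cv2.resize(p[90:290,180:380],None,fx=3,fy=3))
E
```

```text
time_s: 40.33
position: [0.4904, -0.0186, 0.1917]
tcp_rot: [-0.046, 0.104, 0.993, 0.026]
force: [0.2, 0.0, -0.6]
gripper_width: 0.0302
time_s: 40.72
position: [0.4978, -0.0235, 0.2691]
tcp_rot: [-0.045, 0.104, 0.993, 0.026]
force: [0.9, 0.1, -0.5]
gripper_width: 0.0301
q [ 0.2827  0.1029 -0.2319 -0.085  -1.3002 -2.0363] pos [ 0.4978 -0.0235  0.2691] t 40.72 F [ 0.9  0.1 -0.5] w 0.0301
tilt 5.93 dir 143.8 q1deg 16.2
x [-0.974  0.204  0.094] y [0.208 0.977 0.042] z [-0.083  0.061 -0.995] xyaw 168.2
```

View pics/scene21.png

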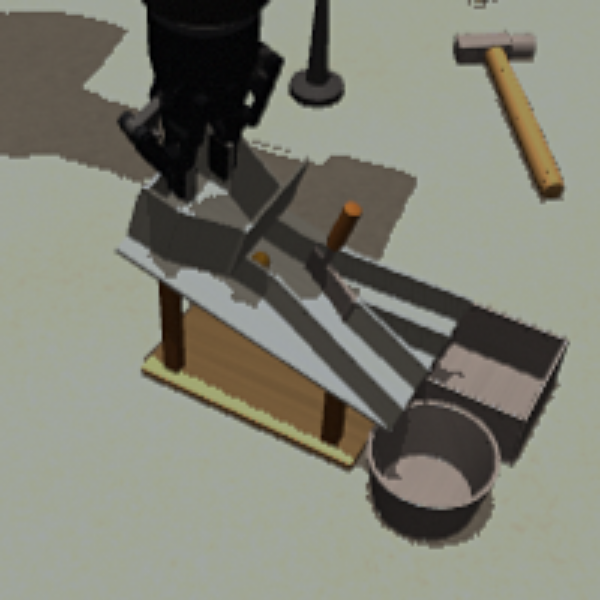

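View pics/scene22.png

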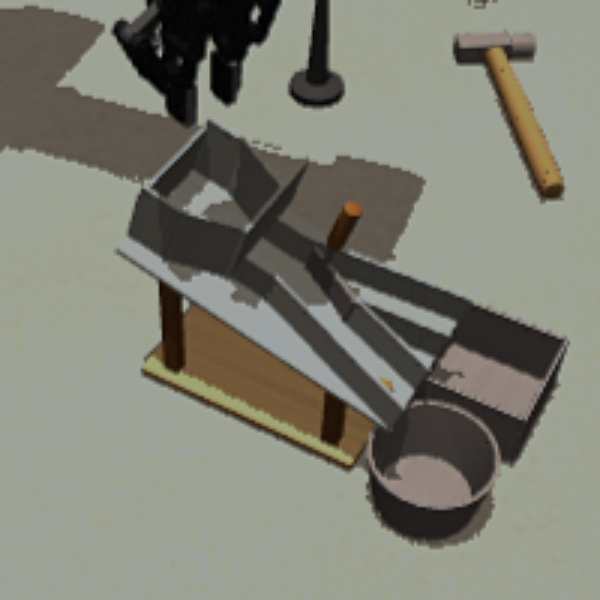

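```bash
python3 to.py .277 -.111 .27; python3 to.py .277 -.111 .12;python3 to.py .2765 -.1115 .0155
```

```text
shift mm [ 198.6 -131.7   13.8] len 239.0
shift mm [ 185.  -138.2  163. ] len 283.0
shift mm [ 175.9 -143.3  267. ] len 350.0
```

```bash
python3 -m jog '[[10,-8,0,0],[36,-26,2,0],[68,-48,5,0],[100,-70,12,0],[130,-92,28,0],[156,-112,55,0],[174,-127,90,0],[182,-134,125,0],[185,-137,150,0],[185,-138,161,0],[185,-138,163,0],[185,-138,163,0]]' 0.5; python3 st.py
python3 - <<'E'
from h import *
from rig import *
m=camera_model("wrist");p,d=grab_frame("wrist");cv2.imwrite("pics/wrist23.png",cv2.convertScaleAbs(p,alpha=1.4))
np.savez("wrist23.npz",p=p,d=d,**m)
p,d=grab_frame("scene");cv2.imwrite("pics/scene23.png",cv2.resize(p[90:290,180:380],None,fx=3,fy=3))
E
python3 wb.py wrist23;python3 to.py .2765 -.1115 .0155
```

```text
time_s: 41.77
position: [0.2733, -0.1105, 0.1159]
tcp_rot: [-0.047, 0.104, 0.993, 0.026]
force: [0.3, 0.3, -0.4]
gripper_width: 0.0426
q [ 0.2016 -0.1046 -0.8285 -0.097  -0.923  -1.9196] pos [ 0.2733 -0.1105  0.1159] t 41.77 F [ 0.3  0.3 -0.4] w 0.0426
tilt 6.12 dir 145.2 q1deg 11.5
x [-0.974  0.204  0.098] y [0.209 0.977 0.041] z [-0.087  0.061 -0.994] xyaw 168.2
[251.7 208.1] 248 [ 0.2756 -0.1107  0.008 ]
[366.9 362. ] 950 [ 0.498  -0.0171  0.008 ]
shift mm [-11.9  -5.1 100.5] len 101.0
```

View pics/scene23.png

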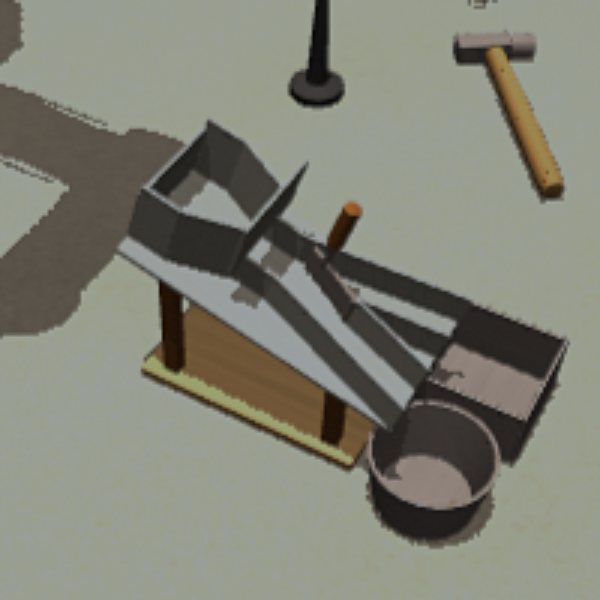

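View pics/wrist23.png

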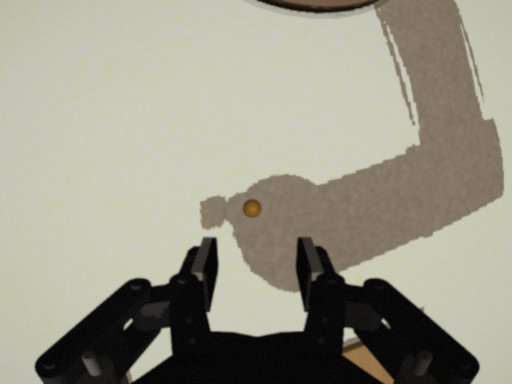

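```bash
python3 -m jog '[[-3,-2,12,0],[-7,-4,38,0],[-10,-4.5,66,0],[-11,-4.5,86,0],[-11.5,-4.5,96,0],[-11.5,-4.5,100,0],[-11.5,-4.5,100.5,0],[-11.5,-4.5,100.5,0]]' 0.5 40; python3 st.py;python3 -m jog '[[0,0,0,0],[0,0,0,0],[0,0,0,0],[0,0,0,0],[0,0,0,0]]' 0 40; python3 -m jog '[[0,0,-3,0],[1,0,-8,0],[3,1,-20,0],[5,2,-40,0],[7,3,-68,0],[9,4,-96,0],[12,5,-115,0],[12,5,-120,0]]' 0 40
python3 - <<'E'
from h import *
from rig import *
p,d=grab_frame("wrist");cv2.imwrite("pics/wrist24.png",cv2.convertScaleAbs(p,alpha=1.4))
E
python3 st.py; python3 to.py .277 -.111 .235;python3 to.py .49 -.018 .235;  python3 to.py .49 -.018 .193
```

```text
time_s: 42.53
position: [0.2762, -0.1107, 0.0152]
tcp_rot: [-0.046, 0.104, 0.993, 0.026]
force: [0.5, 0.4, -0.3]
gripper_width: 0.0427
q [ 0.1948  0.1286 -0.9426 -0.1413 -0.5763 -1.8523] pos [ 0.2762 -0.1107  0.0152] t 42.53 F [ 0.5  0.4 -0.3] w 0.0427
tilt 6.04 dir 144.3 q1deg 11.2
x [-0.974  0.204  0.096] y [0.208 0.977 0.042] z [-0.085  0.061 -0.994] xyaw 168.2
time_s: 42.95
position: [0.276, -0.1108, 0.0152]
tcp_rot: [-0.045, 0.104, 0.993, 0.026]
force: [0.6, -0.0, 5.9]
gripper_width: 0.0125
time_s: 43.62
position: [0.2762, -0.1109, 0.1385]
tcp_rot: [-0.043, 0.104, 0.993, 0.027]
force: [0.6, 0.3, 0.0]
gripper_width: 0.0125
q [ 0.1988 -0.1397 -0.7945 -0.0922 -0.9854 -1.9241] pos [ 0.2761 -0.1108  0.1378] t 43.67 F [1.2 1.2 1.4] w 0.0128
tilt 5.86 dir 142.6 q1deg 11.4
x [-0.975  0.204  0.092] y [0.208 0.977 0.044] z [-0.081  0.062 -0.995] xyaw 168.2
shift mm [  8.1   4.3 -96.8] len 97.0
shift mm [-180.6  139.5 -108.3] len 253.0
shift mm [-184.4  137.7  -66.5] len 240.0
```

View pics/wrist24.png

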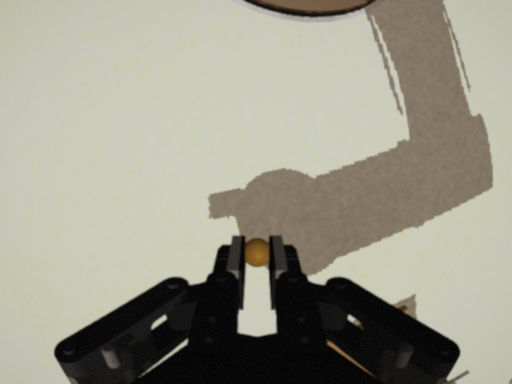

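The second bead is held between the tips (257,252). Off to the hopper.

```bash
python3 -m jog '[[1,1,-15,0],[4,3,-45,0],[0,8,-78,0],[-15,22,-102,0],[-42,42,-113,0],[-72,63,-113,0],[-103,85,-112,0],[-134,107,-111,0],[-160,125,-110,0],[-174,135,-109,0],[-180,139,-108,0],[-180,139,-108,0]]'; python3 -m jog '[[0,0,5,0],[-2,-1,22,0],[-4,-2,37,0],[-4,-2,41,0],[-4,-2,41,0],[-4,-2,41,0]]';python3 st.py
python3 - <<'E'
from h import *
from rig import *
p,d=grab_frame("scene");cv2.imwrite("pics/scene25.png",cv2.resize(p[90:290,180:380],None,fx=3,fy=3))
E
```

```text
time_s: 44.67
position: [0.4888, -0.018, 0.2289]
tcp_rot: [-0.048, 0.104, 0.993, 0.025]
force: [0.4, -0.9, -0.3]
gripper_width: 0.0122
time_s: 45.17
position: [0.4882, -0.0191, 0.1905]
tcp_rot: [-0.046, 0.104, 0.993, 0.026]
force: [0.7, 0.5, 0.2]
gripper_width: 0.0125
q [ 0.2961  0.1491 -0.3637 -0.0929 -1.1242 -2.0327] pos [ 0.4882 -0.0191  0.1905] t 45.17 F [0.7 0.5 0.2] w 0.0125
tilt 6.05 dir 144.5 q1deg 17.0
x [-0.974  0.204  0.097] y [0.209 0.977 0.042] z [-0.086  0.061 -0.994] xyaw 168.2
```

View pics/scene25.png

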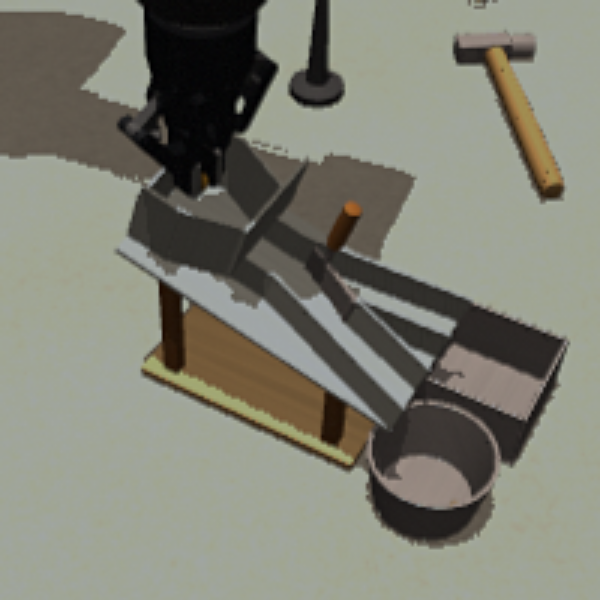

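```bash
python3 -m jog '[[0,0,0,0],[0,0,0,0],[0,0,0,0],[0,0,0,0]]' 0.35; python3 -m jog '[[0,0,-10,0],[0,0,-35,0],[0,0,-65,0],[0,0,-95,0],[0,0,-110,0]]'; python3 to.py .30 .15 .33
python3 - <<'E'
from h import *
from rig import *
p,d=grab_frame("scene");cv2.imwrite("pics/scene26.png",cv2.resize(p[90:290,180:380],None,fx=3,fy=3))
E
```

```text
time_s: 45.55
position: [0.4887, -0.0187, 0.1902]
tcp_rot: [-0.046, 0.104, 0.993, 0.026]
force: [-0.9, -0.3, -0.1]
gripper_width: 0.0298
time_s: 45.97
position: [0.4995, -0.0259, 0.3038]
tcp_rot: [-0.044, 0.104, 0.993, 0.026]
force: [0.6, -0.0, -0.6]
gripper_width: 0.0298
shift mm [232.7 131.4   1. ] len 267.0
```

View pics/scene26.png

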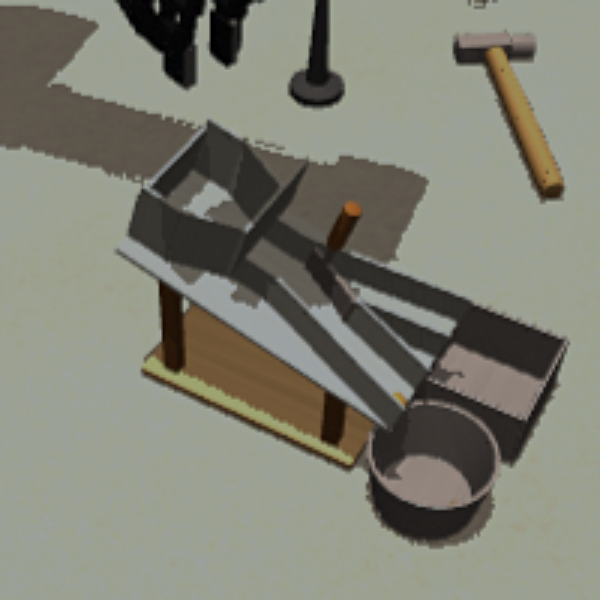

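```bash
python3 -m jog '[[15,10,-2,0],[45,30,-6,0],[80,50,-10,0],[115,70,-14,0],[150,95,-18,0],[180,125,-20,0],[200,155,-20,0],[212,180,-20,0],[216,190,-20,0],[216,190,-20,0]]'
python3 - <<'E'
from h import *
from rig import *
p,d=grab_frame("top");q=cv2.convertScaleAbs(cv2.resize(p[105:215,170:290],None,fx=5,fy=5,interpolation=2),alpha=2.0);cv2.imwrite("pics/top27.png",q)
p,d=grab_frame("scene");cv2.imwrite("pics/scene27.png",p)
E
python3 st.py
```

```text
time_s: 46.85
position: [0.3286, 0.2049, 0.3488]
tcp_rot: [-0.046, 0.102, 0.993, 0.026]
force: [-0.2, -0.8, -0.4]
gripper_width: 0.0298
q [ 0.9579 -0.1691 -0.3054 -0.107  -1.4352 -2.7215] pos [0.329  0.203  0.3483] t 46.95 F [ 0.7 -0.2  0.3] w 0.03
tilt 6.07 dir 144.9 q1deg 54.9
x [-0.974  0.203  0.097] y [0.208 0.977 0.042] z [-0.087  0.061 -0.994] xyaw 168.2
```

View pics/top27.png

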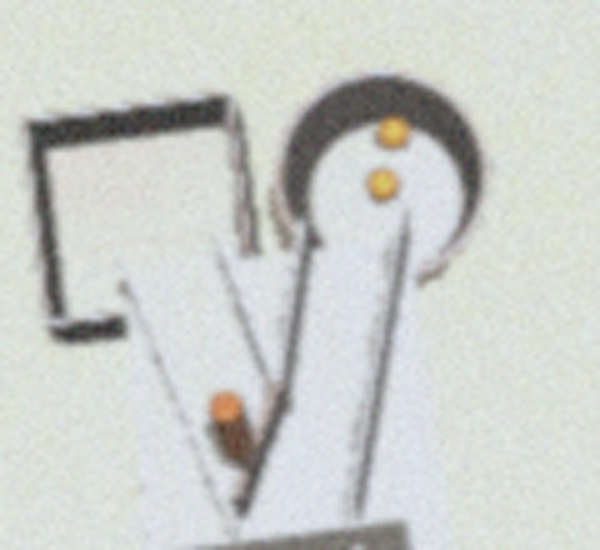

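View pics/scene27.png

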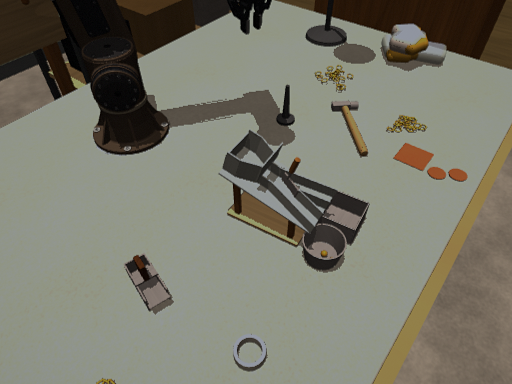

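```bash
python3 -m jog '[[0,0,0,0],[0,0,0,0],[0,0,0,0],[0,0,0,0],[0,0,0,0],[0,0,0,0],[0,0,0,0],[0,0,0,0],[0,0,0,0],[0,0,0,0],[0,0,0,0],[0,0,0,0]]'; python3 -m jog '[[0,0,0,0],[0,0,0,0],[0,0,0,0],[0,0,0,0],[0,0,0,0],[0,0,0,0],[0,0,0,0],[0,0,0,0],[0,0,0,0],[0,0,0,0],[0,0,0,0],[0,0,0,0]]'
python3 - <<'E'
from h import *
from rig import *
ps=[]
for i in range(2):
    p,d=grab_frame("top");hsv=cv2.cvtColor(p,cv2.COLOR_BGR2HSV)
    M=((hsv[...,0]>14)&(hsv[...,0]<32)&(hsv[...,1]>110)).astype(np.uint8);M[:110]=0;M[165:]=0;M[:,:225]=0;M[:,275:]=0
    c=cv2.connectedComponentsWithStats(M);print([(a.round(1),s[4]) for a,s in zip(c[3][1:],c[2][1:])])
m=camera_model("scene");p,d=grab_frame("scene");z=dict(m,d=d);P=cloud(z)
Q=P[250:315,115:180].reshape(-1,3);Q=Q[Q[:,2]>.08];print("block top z",Q[:,2].max(),np.median(Q,0))
E
```

```text
time_s: 47.95
position: [0.3291, 0.2031, 0.3481]
tcp_rot: [-0.046, 0.104, 0.993, 0.026]
force: [-0.2, -0.6, 0.4]
gripper_width: 0.0299
time_s: 48.95
position: [0.3291, 0.2031, 0.3481]
tcp_rot: [-0.046, 0.104, 0.993, 0.026]
force: [-0.3, 0.8, -0.7]
gripper_width: 0.0301
[(array([248. , 130.6]), np.int32(25)), (array([246.2, 141.6]), np.int32(19))]
[(array([248.1, 130.8]), np.int32(23)), (array([246.1, 141.5]), np.int32(15))]
block top z 0.10111698384796586 [ 0.47395812 -0.34785286  0.09808932]
```

Both beads are at rest in the bowl and the pan's block top is at about 100 mm, so the pan is upright. I'm handing in.

```bash
python3 -c "
from rig import *
print(close_job())"
```

```text
the job is handed in; nothing more can be done
None
```

I handed the job in at about 49 s, and my last checks showed the required end state. However, the pour itself failed: both beads overshot the hopper's back wall and landed on the bench.

**Flap:** I swung it by its post to the stop that shuts the tin's branch, with both beads still in the pan.

**Pour:** The jog interface only turns the tool about its own axis. I leaned the tool about 22° by driving it against joint limits, then used a half turn to tip the pan.

**Recovery:** I stood the pan back on the bench and picked up each bead with the fingers. I let them go one at a time inside the hopper. Pictures caught the first on the deck below the hopper and on the bowl branch, and the second at that branch's exit.

**Last checks:**
- **Beads:** both are in the round bowl and at rest, with less than 0.3 px of movement between two top pictures.
- **Flap:** it is fully over on the bowl's setting.
- **Pan:** it is upright on the bench, with its block top at about 100 mm.
- **Arm:** it is clear of everything.

**Joint range:** while leaning the tool, joint 3 read up to 1.2516 rad against the stated 1.25. Joint 6 sat at its 3.03 limit without reading over it. I could not tell whether the joint 3 reading counts as passing its range.

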